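Stock the tool tote and fit its carrying rod

ROBOT

A 7-joint arm with a two-finger parallel gripper is mounted at the origin on the work surface. World frame = base frame: x ahead of the robot, y to its left, z up, the work surface at z = 0. Lengths are in m, angles in rad, forces in N, time in s.
With the tool pointing down it reaches from about 0.4 to 0.85 m from the base axis. Payload 10.4 kg.
Tool frame: the origin (TCP) lies midway between the tips of the shut fingers; the grasp point (between the pads) lies 19 mm behind it; z points along the fingers, x is the direction in which the jaws open and shut, and the axes are right-handed (so a half turn about z gives the same grasp; the last joint's range is limited). The gripper opens to 87 mm and grips with 3 to 60 N. Pads are 19 mm wide; open, the fingers measure 117 mm over their backs; the gripper's body (75 mm by 190 mm) begins 51 mm behind the grasp point.
Start: joints at [-1.347, 0.332, -0.065, 1.46, 0.022, 1.35, -0.088], TCP at [0.153, 0.606, 0.223] pointing down, gripper open.
Joint ranges: [-2.6, 2.6], [-0.5, 2.12], [-1.47, 1.34], [0.16, 2.42], [-1.27, 4.41], [0.06, 2.06], [-2.6, 2.6]. Speed limits (rad/s): [2.22, 2.22, 2.79, 2.79, 3.14, 3.14, 3.14].

INTERFACE

Orientations are given as a rotation vector (axis times angle).
In Python, from bench import env, get_image, job gives the robot as it stands.
- The arm moves only by the tool apply_moves, never from a script. Its argument "steps" is text: rows parted by semicolons, each of 6 numbers parted by spaces: the shift along the tool's x, y, z in mm, then the turn, a rotation vector about the tool's x, y, z in degrees. In form: dx dy dz wx wy wz; .... A call has exactly 10 rows; each row shifts and turns the commanded pose from where the row before left it, along the tool's axes as they then stand; what a row does not reach is not made up. A row lasts 1/10 s, in which the tool goes at most 50 mm and 8.59 degrees, less where a joint would pass 70% of its speed; a pose out of reach is approached as far as the arm can. A call is refused whole if a number of a shift passes 50 or a number of a turn 8.59, either way. A call with a gripper value outside its range is refused whole. "hand" is the opening, from 0 (shut) to 1 (fully open), set as the call begins (left out, the last holds). The fingers move at their own pace and stop on an object; "squeeze" is the grip in N (left out, the last holds). Time passes only in rows, so rows that do not move let the fingers close, or fill a call up. It gives the time, the measured TCP pose, the force and the opening at its end, in the units of the state.
- env.read_state(): the state, without advancing time (a new reading comes with each control period).
- get_image(name): name is "scene" or "top" or "wrist"; returns a dict with "image" (384x512x3 uint8, red, green, blue), "intrinsics" (3x3 intrinsics, pixels), "k1" (the pictures are not rectified: a ray, as slopes to the right and down, at radius r is drawn at 1 + k1 r^2 times it, then the intrinsics apply), "eye" and "orientation" of the camera in the world; the wrist camera has in their place "hand_eye" (4x4, takes a point from camera to tool coordinates, whose origin is the TCP and whose axes are the tool frame's). Camera axes: x right, y up, looking along -z (the intrinsics and any distortion apply to the point x, -y, -z); pixel columns grow to the right and rows downward; lengths in m; the calibration is good to about 2 mm. A picture is of the moment at which its call begins: read the wrist's pose just before it. There is no depth.
- job.job_done(): hands the job in, once; it reports no verdict.
The state is a dict: "t": time; "q": joint angles; "qvel": joint speeds; "joint_torque": joint torques, N m; "ee_pos": TCP position; "ee_rot": TCP orientation; "force": force on the tool from outside, world axes, zero at the start; "torque": the same for the moment, N m; "opening": finger opening in m.
Only numpy, scipy, OpenCV 4.12 (cv2) and the standard library are available. Lean on these libraries where they do the work, as an engineer would, in place of code of your own. Each camera call takes 0.05 s, during which the arm holds its last target. There are 200 camera calls.

TASK

Get the tool tote ready to carry: stand all the wax tins upright in its narrow front bay, tip the wooden knobs out of the white tumbler into the wide rear bay, and stand the empty tumbler upright on the bench. Only when everything is loaded, take the dowel from its rest and thread it as the carrying rod through the holes of both end plates, leaving it about centred, so that it sticks out at least 20 mm past each end plate. Leave the hammer, the screw box and the mug where they are.

Things in the scene. Friction and masses are not known exactly. Their poses are not given: they have to be found in the camera images.
- tote: Open tool tote of brown wood, screwed to the bench. Origin: centre of its underside, on the bench; x points from its front (robot side) to its rear, y to its left end, z up. 178 mm in x, 204 mm in y; floor 8 mm thick; walls 40 mm high (front, rear 8 mm thick, end plates 12 mm). A 6 mm divider along y at x = -10 mm, 38 mm high, parts it into two bays, each 180 mm long in y
- bay_front (a point): centre of the floor of the narrow front bay (68 mm wide: tote x = -81 to -13 mm), 8 mm above the bench; axes as the tote's
- bay_rear (a point): centre of the floor of the wide rear bay (88 mm wide: tote x = -7 to +81 mm), 8 mm above the bench; axes as the tote's
- hole_right (a point): centre of the outer mouth of the hole in the right (-y) end plate; axes as the tote's. The middle of each end plate is a tower 50 mm wide (tote x = -25 to 25 mm) and 105 mm high; a 21 mm hole goes through it along y, its axis at tote x = 0, 85 mm above the bench. The two holes are in line
- hole_left (a point): centre of the outer mouth of the hole in the left (+y) end plate (see hole_right); axes as the tote's
- rod_mid (a point): middle of the carrying rod: a round wooden dowel along its x axis, 18 mm in diameter, 300 mm long, about 80 g, both ends tapering to 10 mm over the last 12 mm. It lies loose on the rest to the right of the tote, its axis 45 mm above the bench, +x end nearer the tote
- rest: the rod's rest, dark wood, fixed to the bench: a 200 x 50 x 12 mm board along its x axis with two notched posts, 70 mm either side of its middle (each 16 mm along x, 45 mm across, 50 mm high). Origin: centre of its underside. The rod lies along its x axis above the middle and its ends overhang freely
- cup_mid (a point): centre, half-way up, of the white tumbler: a round open cup 80 mm high, outside diameter 55 mm at the bottom, 66 mm at the rim, wall 3 mm, 90 g, mouth to +z; it stands on the bench with the wooden knobs in it
- knob0_center (a point): centre of a wooden ball knob, 22 mm in diameter, 12 g; it starts in the tumbler (4 to 6 knobs are there; this one always)
- knob1_center (a point): centre of a wooden ball knob, 22 mm in diameter, 12 g; it starts in the tumbler (4 to 6 knobs are there; this one always)
- knob2_center (a point): centre of a wooden ball knob, 22 mm in diameter, 12 g; it starts in the tumbler (4 to 6 knobs are there; this one always)
- knob3_center (a point): centre of a wooden ball knob, 22 mm in diameter, 12 g; it starts in the tumbler (4 to 6 knobs are there; None if absent)
- knob4_center (a point): centre of a wooden ball knob, 22 mm in diameter, 12 g; it starts in the tumbler (4 to 6 knobs are there; None if absent)
- knob5_center (a point): centre of a wooden ball knob, 22 mm in diameter, 12 g; it starts in the tumbler (4 to 6 knobs are there; None if absent)
- tin0_mid (a point): centre, half-way up, of a plain metal wax tin, a closed upright cylinder 46 mm in diameter and 64 mm high, about 220 g, z up; it starts on the bench to the left of the tote (2 or 3 tins; None if absent)
- tin1_mid (a point): centre, half-way up, of a plain metal wax tin, a closed upright cylinder 46 mm in diameter and 64 mm high, about 220 g, z up; it starts on the bench to the left of the tote (2 or 3 tins; None if absent)
- tin2_mid (a point): centre, half-way up, of a plain metal wax tin, a closed upright cylinder 46 mm in diameter and 64 mm high, about 220 g, z up; it starts on the bench to the left of the tote (2 or 3 tins; None if absent)
- hammer: a hammer lying behind the tote; not part of the job, leave it alone
- screwbox: a flat cardboard box of screws 110 x 80 x 30 mm, lying to the rear left; not part of the job, leave it alone
- mug: a ceramic mug 85 mm high standing at the front right; not part of the job, leave it alone
Mind the look-alikes: they are no part of the job. Leave any orange look-alike of the part that bears tin0_mid alone.

How it is judged:
By the outcome, as a careful person would: the job done as asked, in the order asked, and still so for the second after the job is handed in, with the robot touching nothing.
Of knob3, knob4, knob5 only 1 to 3 are there at a start; the rules pass over those that are not, and their reading is None.
Of tin0, tin1, tin2 only 2 to 3 are there at a start; the rules pass over those that are not, and their reading is None.
At some moment in a run one of tin0, tin1, tin2 may be knocked a few centimetres aside while the robot is not near it.
It also fails if it takes over 210 s, if anything falls off the work surface, if the arm or the gripper's body presses on something with over 40 N, if the wrist force passes 120 N, or if a joint passes its speed limit or range.

## Working session

There is one attempt and no reset: what is moved stays moved. The work goes in short steps, Python scripts to look and compute and a tool call to move; the robot and the scene stay as the last step left them, time stands still between calls to the robot, and variables do not carry over. Pictures are saved under pics/ and viewed, about 12 in all and at most 16, crops included, and the job is handed in when it is done.

Besides the shell and the picture viewer there is one more tool, called after "Request:" by a JSON object that holds its "method" and its "body", one argument or row to a line. apply_moves: Moves the arm, as the interface text tells. Its arguments: {"type":"object","properties":{"steps":{"type":"string"},"hand":{"type":"number"},"squeeze":{"type":"number"}},"required":["steps"]}

```bash
ls; mkdir -p pics
python3 - <<'E'
from bench import env,get_image
import cv2,numpy as np
s=env.read_state(); print({k:np.round(v,3) for k,v in s.items()})
for n in ["scene","top"]:
    d=get_image(n); cv2.imwrite(f"pics/{n}0.png",d["image"][:,:,::-1]); print(n,{k:np.round(v,4).tolist() for k,v in d.items() if k!="image"})
d=get_image("wrist");print({k:np.round(v,4).tolist() for k,v in d.items() if k!="image"})
E
```

```text
pics
{'t': np.float64(0.0), 'q': array([-1.347,  0.333, -0.065,  1.461,  0.022,  1.35 , -0.089]), 'qvel': array([ 0.001, -0.001, -0.001, -0.   ,  0.   , -0.001,  0.001]), 'joint_torque': array([-1.0000e-03, -6.2325e+01,  2.4000e-02, -3.8992e+01, -6.1000e-02,
        4.0000e-02,  0.0000e+00]), 'ee_pos': array([0.153, 0.606, 0.222]), 'ee_rot': array([ 2.477e+00,  1.930e+00, -2.000e-03]), 'force': array([-0.217, -0.145, -0.416]), 'torque': array([-0.002,  0.038, -0.02 ]), 'opening': np.float64(0.087)}
scene {'intrinsics': [[367.2135, 0.0, 257.0428], [0.0, 367.2135, 193.3285], [0.0, 0.0, 1.0]], 'k1': -0.0955, 'eye': [0.9385, -0.5143, 0.9071], 'orientation': [0.6786, 0.1977, 0.5959]}
top {'intrinsics': [[361.3428, 0.0, 260.0926], [0.0, 361.3428, 190.4112], [0.0, 0.0, 1.0]], 'k1': 0.0288, 'eye': [0.5105, 0.0521, 0.8834], 'orientation': [0.0021, -0.0477, -1.5979]}
{'intrinsics': [[290.8321, 0.0, 253.8172], [0.0, 290.8321, 190.8104], [0.0, 0.0, 1.0]], 'k1': -0.0688, 'hand_eye': [[1.0, 0.0003, 0.0, 0.0008], [0.0003, -0.9565, -0.2919, -0.0794], [-0.0001, 0.2919, -0.9565, -0.1622], [0.0, 0.0, 0.0, 1.0]]}
```

View pics/scene0.png

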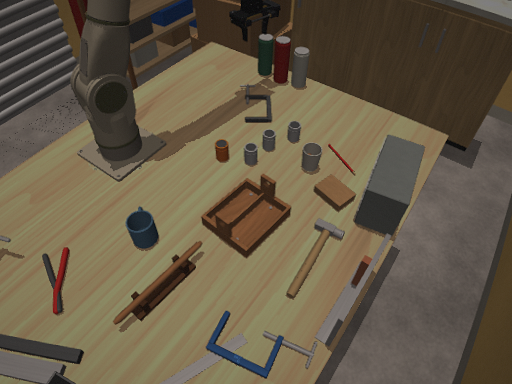

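View pics/top0.png

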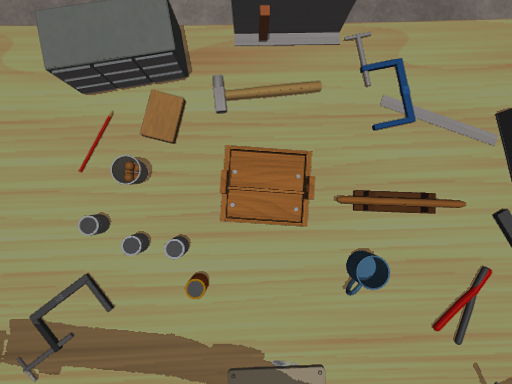

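The top view shows three grey tins at (91,225), (134,244) and (176,248), with an orange look-alike at (197,287). The tumbler with knobs is at (129,170), the tote at about (267,186), and the rod on its rest at about (400,202). I'll measure these with masks and confirm with one crop.

```bash
cat > h.py <<'E'
from bench import env,get_image
import cv2,numpy as np
from scipy.spatial.transform import Rotation as R
def pose():
    s=env.read_state(); return np.array(s["ee_pos"]),R.from_rotvec(s["ee_rot"]),s
def cam(n):
    p,r,_=pose(); d=get_image(n)
    if n=="wrist":
        H=np.array(d["hand_eye"]); d["C"]=r.apply(H[:3,3])+p; d["M"]=r.as_matrix()@H[:3,:3]
    else: d["C"]=np.array(d["eye"]); d["M"]=R.from_rotvec(d["orientation"]).as_matrix()
    return d
def ray(d,uv):
    K=np.array(d["intrinsics"]); uv=np.atleast_2d(uv).astype(float)
    a=cv2.undistortPoints(uv[:,None],K,np.array([d["k1"],0,0,0.]))[:,0]
    return np.c_[a[:,0],-a[:,1],-np.ones(len(a))]@d["M"].T
def onz(d,uv,z):
    v=ray(d,uv); return d["C"]+v*((z-d["C"][2])/v[:,2])[:,None]
def tri(d1,u1,d2,u2):
    a,b=ray(d1,u1)[0],ray(d2,u2)[0]; a/=np.linalg.norm(a); b/=np.linalg.norm(b)
    s=np.linalg.lstsq(np.c_[a,-b],d2["C"]-d1["C"],rcond=None)[0]
    p,q=d1["C"]+a*s[0],d2["C"]+b*s[1]; return (p+q)/2,np.linalg.norm(p-q)
def proj(d,P):
    c=(np.atleast_2d(P)-d["C"])@d["M"]; x=c[:,0]/-c[:,2];y=-c[:,1]/-c[:,2]
    f=1+d["k1"]*(x*x+y*y);K=np.array(d["intrinsics"]); return np.c_[x*f*K[0,0]+K[0,2],y*f*K[1,1]+K[1,2]]
def blobs(m,amin,amax=1e9):
    n,l,st,c=cv2.connectedComponentsWithStats(m.astype(np.uint8)*255)
    return [(st[i],c[i],(l==i)) for i in range(1,n) if amin<=st[i][4]<=amax]
def toolshift(P):
    p,r,_=pose(); return r.inv().apply(np.array(P)-p)*1000
E
python3 - <<'E'
from h import *
d=cam("top"); im=d["image"]; hsv=cv2.cvtColor(im,cv2.COLOR_RGB2HSV)
# neutral grey things left of tote
m=(hsv[...,1]<60); m[:, 215:]=0; m[:130]=0; m[280:]=0
for st,c,l in blobs(m,60): print("grey",st,np.round(c,1))
b=((hsv[...,0]<14)&(hsv[...,1]>110)); b=cv2.morphologyEx(b.astype(np.uint8),cv2.MORPH_CLOSE,np.ones((5,5)))
for st,c,l in blobs(b,300):
    cn=cv2.findContours(l.astype(np.uint8),0,1)[0]; q=cv2.minAreaRect(max(cn,key=cv2.contourArea)); print("brown",st,np.round(c,1),np.round(cv2.boxPoints(q),1).tolist())
a=cv2.resize(im[140:310,70:230],None,fx=3,fy=3,interpolation=cv2.INTER_CUBIC);
a2=cv2.resize(im[135:305,210:330],None,fx=3,fy=3,interpolation=cv2.INTER_CUBIC)
cv2.imwrite("pics/c1.png",np.hstack([a,a2])[:510,:800,::-1])
E
```

```text
grey [111 155  37  30 618] [127.1 169.7]
grey [ 77 214  33  22 547] [ 92.7 224.4]
grey [121 233  28  23 489] [134.3 244.1]
grey [164 236  25  23 430] [175.9 247.3]
brown [259   5  11  35 319] [263.7  21.2] [[258.20001220703125, 38.900001525878906], [260.0, 4.5], [269.5, 5.0], [267.70001220703125, 39.400001525878906]]
brown [ 350  190   87   23 1072] [393.8 201.1] [[349.5, 209.6999969482422], [350.29998779296875, 189.5], [436.29998779296875, 192.89999389648438], [435.5, 213.10000610351562]]
brown [432 268  61  63 641] [460.2 303. ] [[431.0, 326.1000061035156], [488.5, 267.5], [495.3999938964844, 274.29998779296875], [437.8999938964844, 332.8999938964844]]
```

View pics/c1.png

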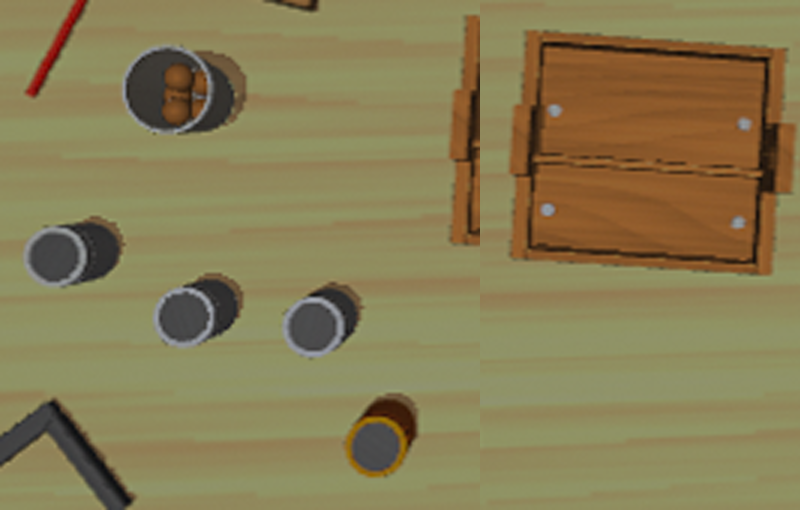

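The crop confirms three plain grey tins with their tops at about (89,225), (132,245) and (175,249). The orange-rimmed one at (196,288) is the look-alike, which I'll leave alone. The tumbler rim is at (126,170), and the tote rim corners are about (226,145), (312,151), (307,226) and (221,221). Next I'll turn these into positions.

Run:
```python
from h import *
d=cam("top"); s=cam("scene")
t=onz(d,[[88.4,225],[131.4,245],[174.4,248.4]],.064); print("tins",t.round(4).tolist())
print("cup rim",onz(d,[[126,169.4]],.08).round(4), "expected rim px r", 361/.803*.033)
c=onz(d,[[225.7,144.8],[312,150.8],[307,226],[220.5,220.8]],.04)
print("corners",c.round(4).tolist(),"sides",[round(np.linalg.norm(c[i]-c[(i+1)%4]),4) for i in range(4)]); ctr=c.mean(0)
ax=(c[0]+c[1]-c[2]-c[3]); print("centre",ctr.round(4),"yaw x",np.degrees(np.arctan2(ax[1],ax[0])), "yaw y",np.degrees(np.arctan2(*(-(c[0]+c[3]-c[1]-c[2])[[0]],(c[0]+c[3]-c[1]-c[2])[1]))))
hsv=cv2.cvtColor(d["image"],cv2.COLOR_RGB2HSV)
# rod: bright reddish, vs dark rest
m=(hsv[...,0]<14)&(hsv[...,1]>100)&(hsv[...,2]>75); m[:,:325]=0; m[:180]=0;m[225:]=0;m[:,480:]=0
for st,cc,l in blobs(m,50):
    ys,xs=np.nonzero(l); print("rod",st,cc); 
    for u in range(st[0],st[0]+st[2],10): print((u,round(ys[xs==u].mean(),1),(xs==u).sum()),end=" ")
    L=[xs.min()-.5,xs.max()+.5]; pf=np.polyfit(xs,ys,1); e=onz(d,[[x,np.polyval(pf,x)] for x in L],.045); print("\nends",e.round(4).tolist(),np.linalg.norm(e[0]-e[1]), e.mean(0))
# cross-check with scene projections
P=np.r_[t,[[*onz(d,[[126,169.4]],.08)[0]]],[ctr]]
print("scene px",proj(s,P).round(0).tolist())
print(toolshift([t[2][0],t[2][1],.14]).round(0))
print(pose()[1].as_matrix().round(3))
```

```text
tins [[0.4696, 0.411, 0.064], [0.4222, 0.318, 0.064], [0.4114, 0.2234, 0.064]]
cup rim [[0.5896 0.3218 0.08  ]] expected rim px r 14.835616438356164
corners [[0.6456, 0.1047, 0.04], [0.6267, -0.0974, 0.04], [0.4507, -0.08, 0.04], [0.4687, 0.1212, 0.04]] sides [np.float64(0.203), np.float64(0.1768), np.float64(0.2019), np.float64(0.1776)]
centre [0.5479 0.0121 0.04  ] yaw x -5.482098335049499 yaw y [-5.22969667]
rod [376 192  31   5  75] [389.01333333 194.09333333]
(376, np.float64(193.5), np.int64(4)) (386, np.float64(194.0), np.int64(3)) (396, np.float64(194.0), np.int64(3)) (406, np.float64(195.0), np.int64(1)) 
ends [[0.522, -0.242, 0.045], [0.5173, -0.3146, 0.045]] 0.07270260823153672 [ 0.51962108 -0.27827997  0.045     ]
scene px [[295.0, 125.0], [270.0, 133.0], [251.0, 147.0], [313.0, 149.0], [247.0, 211.0]]
[-308.  344.   82.]
[[ 0.244  0.97  -0.   ]
 [ 0.97  -0.244 -0.   ]
 [-0.     0.    -1.   ]]
```

Request:
{"method": "apply_moves", "body": {
  "steps": "0 0 0 0 0 8.12;0 0 0 0 0 8.12;0 0 0 0 0 8.12;0 0 0 0 0 8.12;0 0 0 0 0 8.12;0 0 0 0 0 8.12;0 0 0 0 0 8.12;0 0 0 0 0 8.12;0 0 0 0 0 8.12;0 0 0 0 0 8.12",
  "hand": 1,
  "squeeze": 25
}}

```text
t: 1.3
ee_pos: [0.1526, 0.606, 0.2225]
ee_rot: [3.138, -0.155, -0.0]
force: [0.8, -0.5, -0.1]
opening: 0.0874
```

Request:
{"method": "apply_moves", "body": {
  "steps": "29.3 35.7 8 0 0 0;29.3 35.7 8 0 0 0;29.3 35.7 8 0 0 0;29.3 35.7 8 0 0 0;29.3 35.7 8 0 0 0;29.3 35.7 8 0 0 0;29.3 35.7 8 0 0 0;29.3 35.7 8 0 0 0;29.3 35.7 8 0 0 0;29.3 35.7 8 0 0 0"
}}

```text
t: 2.3
ee_pos: [0.412, 0.2217, 0.1425]
ee_rot: [-3.137, 0.146, -0.001]
force: [0.8, -0.0, 0.1]
opening: 0.0873
```

```bash
cat > w.py <<'E'
from h import *
import sys
def at(P):
    p,r,s=pose(); print("q",np.round(s["q"],2).tolist(),"pos",p.round(4),"shift",toolshift(P).round(1))
    return r
if __name__=="__main__":
    p,r,s=pose(); d=cam("wrist"); cv2.imwrite(sys.argv[1],d["image"][:,:,::-1]); print(p.round(4),r.as_matrix().round(3).tolist(),np.round(s["q"],2).tolist())
    print("tin2 expected px",proj(d,[.4114,.2234,.064]).round(1))
E
python3 w.py pics/w1.png
```

```text
[0.412  0.2217 0.1425] [[0.996, -0.093, 0.0], [-0.093, -0.996, 0.001], [0.0, -0.001, -1.0]] [-1.03, 0.04, 0.45, 1.99, -0.02, 1.12, -0.66]
tin2 expected px [[251.7 197.5]]
```

View pics/w1.png

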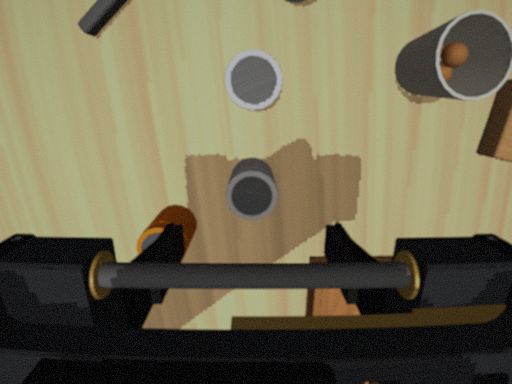

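Tin2's top is at (252,194) in the wrist view against an expected (252,197), so the calibration holds. I'll descend and grip.

Request:
{"method": "apply_moves", "body": {
  "steps": "0 -2.5 25 0 0 0;0 0 25 0 0 0;0 0 25 0 0 0;0 0 20 0 0 0;0 0 10 0 0 0;0 0 0 0 0 0;0 0 0 0 0 0;0 0 0 0 0 0;0 0 0 0 0 0;0 0 0 0 0 0"
}}

```text
t: 3.35
ee_pos: [0.4117, 0.2261, 0.0381]
ee_rot: [-3.137, 0.146, -0.001]
force: [-0.1, 0.1, -0.0]
opening: 0.0871
```

Request:
{"method": "apply_moves", "body": {
  "steps": "0 0 0 0 0 0;0 0 0 0 0 0;0 0 0 0 0 0;0 0 0 0 0 0;0 0 0 0 0 0;0 0 0 0 0 0;0 0 0 0 0 0;0 0 0 0 0 0;0 0 0 0 0 0;0 0 0 0 0 0",
  "hand": 0
}}

```text
t: 4.35
ee_pos: [0.4113, 0.2259, 0.0375]
ee_rot: [3.138, -0.146, -0.0]
force: [0.1, 0.0, -0.9]
opening: 0.0458
```

Request:
{"method": "apply_moves", "body": {
  "steps": "0 0 -28.5 0 0 0;0 0 -28.5 0 0 0;0 0 -28.5 0 0 0;0 0 -28.5 0 0 0;18.1 43.1 0 0 0 0;18.1 43.1 0 0 0 0;18.1 43.1 0 0 0 0;18.1 43.1 0 0 0 0;18.1 43.1 0 0 0 0;18.1 43.1 0 0 0 0"
}}

```text
t: 5.35
ee_pos: [0.4956, -0.0436, 0.1516]
ee_rot: [-3.138, 0.146, -0.001]
force: [1.0, 1.0, -2.9]
opening: 0.0451
```

Run:
```python
from w import *
d=cam("wrist"); cv2.imwrite("pics/w2.png",d["image"][:,:,::-1]); at([.4956,-.0433,.049])
```

```text
q [-0.7, 0.11, 0.77, 1.91, -0.08, 1.14, -0.0] pos [ 0.4969 -0.0517  0.1521] shift [ -2.4  -8.5 103.1]
```

View pics/w2.png

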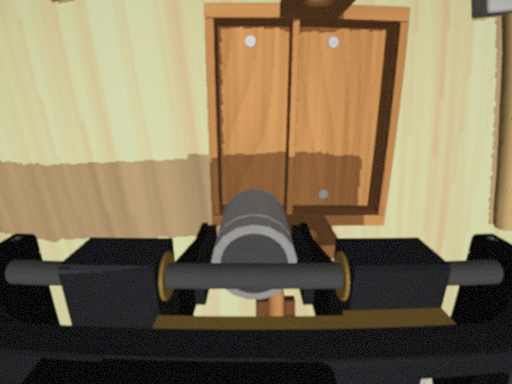

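Request:
{"method": "apply_moves", "body": {
  "steps": "0 0 0 0 0 0;0 0 25 0 0 0;0 0 25 0 0 0;0 0 25 0 0 0;0 0 15 0 0 0;0 0 8 0 0 0;0 0 5 0 0 0;0 0 2 0 0 0;0 0 0 0 0 0;0 0 0 0 0 0"
}}

```text
t: 6.4
ee_pos: [0.4959, -0.0416, 0.0471]
ee_rot: [-3.138, 0.146, -0.002]
force: [0.4, 0.4, -1.8]
opening: 0.0453
```

Run:
```python
from w import *
at([.4956,-.0433,.0465]);s=pose()[2];print(s["force"],s["opening"])
```

```text
q [-0.65, 0.28, 0.72, 2.01, -0.23, 0.93, 0.1] pos [ 0.4959 -0.0416  0.0471] shift [-0.2  1.7  0.6]
[ 0.36052241  0.35245787 -1.82720107] 0.04534924731783777
```

Request:
{"method": "apply_moves", "body": {
  "steps": "0 0 0.5 0 0 0;0 0 0 0 0 0;0 0 0 0 0 0;0 0 0 0 0 0;0 0 0 0 0 0;0 0 0 0 0 0;0 0 -20 0 0 0;0 0 -25 0 0 0;0 0 -30 0 0 0;0 0 -30 0 0 0",
  "hand": 1
}}

```text
t: 7.4
ee_pos: [0.4952, -0.0419, 0.152]
ee_rot: [3.138, -0.147, -0.001]
force: [0.4, 1.0, -0.8]
opening: 0.0866
```

Request:
{"method": "apply_moves", "body": {
  "steps": "-13.3 -44 0 0 0 0;-13.3 -44 0 0 0 0;-13.3 -44 0 0 0 0;-13.3 -44 0 0 0 0;-13.3 -44 0 0 0 0;-13.3 -44 0 0 0 0;-13.3 -44 0 0 0 0;-13.3 -44 0 0 0 0;0 0 0 0 0 0;0 0 0 0 0 0"
}}

```text
t: 8.4
ee_pos: [0.4219, 0.3191, 0.1507]
ee_rot: [3.137, -0.143, -0.0]
force: [0.5, -0.6, -0.8]
opening: 0.0871
```

```bash
cat > tins.py <<'E'
from w import *
def find(n="wrist",z=.064):
    d=cam(n); h=cv2.cvtColor(d["image"],cv2.COLOR_RGB2HSV)
    return d,h
d=cam("wrist"); print("expected",proj(d,[.4222,.318,.064]).round(1)); at([.4222,.318,.0375])
im=d["image"]; t=cam("top")["image"]; cv2.imwrite("pics/m2.png",np.hstack([cv2.resize(im[:240],(512,240)),np.zeros((240,8,3),np.uint8),cv2.resize(t[130:310,60:330],(270,180))if 0 else t[110:350,60:340]])[:,:,::-1])
E
python3 tins.py
```

```text
expected [[253.1 197.3]]
q [-1.14, 0.18, 0.46, 1.83, -0.08, 1.15, -0.75] pos [0.4225 0.3178 0.1508] shift [ -0.3  -0.2 113.3]
```

View pics/m2.png

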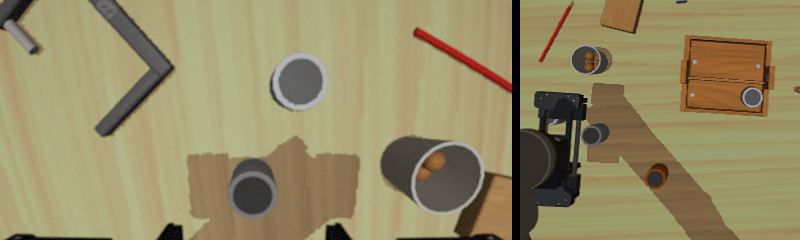

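Tin1 is at (253,193) in the wrist view, as expected. The first tin stands in the right end of the front bay. I'll grip tin1 and carry it to the middle slot.

Request:
{"method": "apply_moves", "body": {
  "steps": "0 -2.5 25 0 0 0;0 0 30 0 0 0;0 0 30 0 0 0;0 0 20 0 0 0;0 0 8 0 0 0;0 0 0 0 0 0;0 0 0 0 0 0;0 0 0 0 0 0;0 0 0 0 0 0;0 0 0 0 0 0"
}}

```text
t: 9.5
ee_pos: [0.4227, 0.3215, 0.0386]
ee_rot: [-3.137, 0.146, -0.001]
force: [-0.4, -0.1, -0.2]
opening: 0.0872
```

Request:
{"method": "apply_moves", "body": {
  "steps": "0 0 0 0 0 0;0 0 0 0 0 0;0 0 0 0 0 0;0 0 0 0 0 0;0 0 0 0 0 0;0 0 0 0 0 0;0 0 0 0 0 0;0 0 -28.5 0 0 0;0 0 -28.5 0 0 0;0 0 -28.5 0 0 0",
  "hand": 0
}}

```text
t: 10.5
ee_pos: [0.4223, 0.3207, 0.1242]
ee_rot: [3.137, -0.147, -0.001]
force: [-0.3, 0.0, -1.3]
opening: 0.0452
```

Request:
{"method": "apply_moves", "body": {
  "steps": "0 0 -28.5 0 0 0;15.3 42.2 0 0 0 0;15.3 42.2 0 0 0 0;15.3 42.2 0 0 0 0;15.3 42.2 0 0 0 0;15.3 42.2 0 0 0 0;15.3 42.2 0 0 0 0;15.3 42.2 0 0 0 0;0 0 0 0 0 0;0 0 0 0 0 0"
}}

```text
t: 11.5
ee_pos: [0.5015, 0.0159, 0.1518]
ee_rot: [3.138, -0.151, -0.001]
force: [-1.0, 0.5, -1.5]
opening: 0.0457
```

Run:
```python
from w import *
at([.5012,.0164,.0465])
```

```text
q [-0.79, 0.12, 0.72, 1.91, -0.09, 1.15, -0.13] pos [0.5015 0.0159 0.1518] shift [ -0.3  -0.5 105.3]
```

Request:
{"method": "apply_moves", "body": {
  "steps": "0 0 25 0 0 0;0 0 25 0 0 0;0 0 25 0 0 0;0 0 15 0 0 0;0 0 8 0 0 0;0 0 5 0 0 0;0 0 2 0 0 0;0 0 0.5 0 0 0;0 0 0 0 0 0;0 0 0 0 0 0"
}}

```text
t: 12.5
ee_pos: [0.502, 0.0171, 0.047]
ee_rot: [-3.138, 0.146, -0.001]
force: [-0.0, -0.6, -2.0]
opening: 0.0456
```

Request:
{"method": "apply_moves", "body": {
  "steps": "0 0 0 0 0 0;0 0 0 0 0 0;0 0 0 0 0 0;0 0 0 0 0 0;0 0 0 0 0 0;0 0 0 0 0 0;0 0 -20 0 0 0;0 0 -25 0 0 0;0 0 -30 0 0 0;0 0 -30 0 0 0",
  "hand": 1
}}

```text
t: 13.5
ee_pos: [0.5014, 0.0168, 0.1525]
ee_rot: [3.138, -0.147, -0.001]
force: [1.0, -0.1, -0.2]
opening: 0.087
```

Request:
{"method": "apply_moves", "body": {
  "steps": "-7.6 -43.4 0 0 0 0;-7.6 -43.4 0 0 0 0;-7.6 -43.4 0 0 0 0;-7.6 -43.4 0 0 0 0;-7.6 -43.4 0 0 0 0;-7.6 -43.4 0 0 0 0;-7.6 -43.4 0 0 0 0;-7.6 -43.4 0 0 0 0;-7.6 -43.4 0 0 0 0;0 0 0 0 0 0"
}}

```text
t: 14.5
ee_pos: [0.4665, 0.4193, 0.1505]
ee_rot: [-3.137, 0.133, 0.003]
force: [-0.3, -0.1, -0.9]
opening: 0.0872
```

```bash
sed -i 's/\[.4222,.318,.064\]/[.4696,.411,.064]/;s/\[.4222,.318,.0375\]/[.4696,.411,.0375]/;s/m2.png/m3.png/' tins.py; python3 tins.py
```

```text
expected [[256.9 204.9]]
q [-1.17, 0.4, 0.48, 1.57, -0.19, 1.21, -0.74] pos [0.4681 0.4156 0.1506] shift [  2.    4.4 113.1]
```

View pics/m3.png

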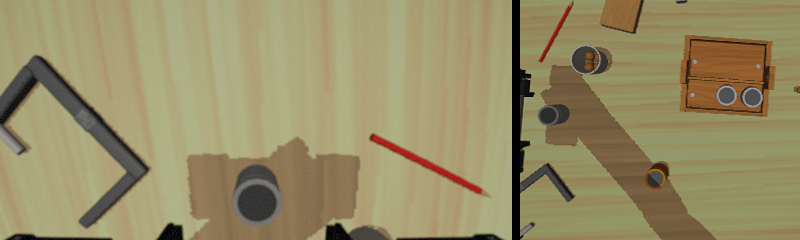

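Tin0 is where expected, at (257,202), and the two placed tins stand in the front bay. I'll grip the last tin.

Request:
{"method": "apply_moves", "body": {
  "steps": "0 -1.5 0 0 0 0;0 0 30 0 0 0;0 0 30 0 0 0;0 0 30 0 0 0;0 0 15 0 0 0;0 0 8 0 0 0;0 0 0 0 0 0;0 0 0 0 0 0;0 0 0 0 0 0;0 0 0 0 0 0"
}}

```text
t: 15.6
ee_pos: [0.4705, 0.4143, 0.0396]
ee_rot: [-3.137, 0.146, -0.002]
force: [0.9, -0.2, 0.1]
opening: 0.0869
```

Request:
{"method": "apply_moves", "body": {
  "steps": "0 0 0 0 0 0;0 0 0 0 0 0;0 0 0 0 0 0;0 0 0 0 0 0;0 0 0 0 0 0;0 0 0 0 0 0;0 0 0 0 0 0;0 0 -28.5 0 0 0;0 0 -28.5 0 0 0;0 0 -28.5 0 0 0",
  "hand": 0
}}

```text
t: 16.6
ee_pos: [0.4698, 0.4134, 0.1246]
ee_rot: [3.137, -0.147, -0.001]
force: [-0.5, -0.2, -2.3]
opening: 0.0457
```

Request:
{"method": "apply_moves", "body": {
  "steps": "0 0 -28.5 0 0 0;8.6 41.6 0 0 0 0;8.6 41.6 0 0 0 0;8.6 41.6 0 0 0 0;8.6 41.6 0 0 0 0;8.6 41.6 0 0 0 0;8.6 41.6 0 0 0 0;8.6 41.6 0 0 0 0;8.6 41.6 0 0 0 0;0 0 0 0 0 0"
}}

```text
t: 17.6
ee_pos: [0.5079, 0.0693, 0.1527]
ee_rot: [3.136, -0.16, 0.001]
force: [-0.0, -0.1, -1.5]
opening: 0.0453
```

Run:
```python
from w import *
get_image("wrist");at([.5068,.0761,.0465])
```

```text
q [-0.85, 0.15, 0.68, 1.88, -0.1, 1.15, -0.24] pos [0.5077 0.0728 0.1526] shift [ -1.2  -3.2 106.1]
```

Request:
{"method": "apply_moves", "body": {
  "steps": "0 0 0 0 0 0;0 0 25 0 0 0;0 0 25 0 0 0;0 0 25 0 0 0;0 0 15 0 0 0;0 0 8 0 0 0;0 0 5 0 0 0;0 0 2 0 0 0;0 0 0 0 0 0;0 0 0 0 0 0"
}}

```text
t: 18.65
ee_pos: [0.508, 0.0763, 0.0482]
ee_rot: [-3.138, 0.146, -0.001]
force: [-0.2, -0.2, -2.7]
opening: 0.0452
```

Request:
{"method": "apply_moves", "body": {
  "steps": "0 0 0 0 0 0;0 0 0 0 0 0;0 0 0 0 0 0;0 0 0 0 0 0;0 0 0 0 0 0;0 0 0 0 0 0;0 0 -20 0 0 0;0 0 -25 0 0 0;0 0 -30 0 0 0;0 0 -30 0 0 0",
  "hand": 1
}}

```text
t: 19.65
ee_pos: [0.5073, 0.0759, 0.1535]
ee_rot: [3.138, -0.147, -0.001]
force: [-0.1, 0.8, -0.8]
opening: 0.0874
```

```bash
cat > fk.py <<'E'
from h import *
from scipy.optimize import least_squares
import itertools
D=[([-1.347,.333,-.065,1.461,.022,1.35,-.089],[.153,.606,.2225],[2.477,1.93,-.002]),
([-1.03,.04,.45,1.99,-.02,1.12,-.66],[.412,.2217,.1425],[-3.137,.146,-.001]),
([-.65,.28,.72,2.01,-.23,.93,.1],[.4959,-.0416,.0471],[-3.138,.146,-.002]),
([-1.14,.18,.46,1.83,-.08,1.15,-.75],[.4225,.3178,.1508],[3.137,-.143,0]),
([-.79,.12,.72,1.91,-.09,1.15,-.13],[.5015,.0159,.1518],[3.138,-.151,-.001]),
([-1.17,.4,.48,1.57,-.19,1.21,-.74],[.4681,.4156,.1506],[-3.137,.133,.003])]
_,_,s=pose(); D.append((list(s["q"]),list(s["ee_pos"]),list(s["ee_rot"])))
def fk(q,L,a,sg):
    M=R.from_euler("z",a); p=np.array([0,0,L[0]])
    for i in range(7):
        M=M*R.from_euler("z" if i%2==0 else "y",sg[i]*q[i])
        if i==1: p=p+M.apply([0,0,L[1]])
        if i==3: p=p+M.apply([0,0,L[2]])
    return p+M.apply([0,0,L[3]]),M
def fit():
    best=None
    for sg in itertools.product([1,-1],repeat=4):
        S=[sg[0],1,sg[1],1,sg[2],1,sg[3]]
        for a0 in (0,1.5,3,4.5):
            def f(x):
                o=[]
                for q,p,r in D:
                    P,M=fk(q,x[:4],x[4],S); o+=list(P-p); o+=list(.2*(M.apply([0,0,1])-R.from_rotvec(r).apply([0,0,1])))
                return o
            r=least_squares(f,[.35,.4,.4,.25,a0])
            if best is None or r.cost<best[0]: best=(r.cost,S,r.x)
    return best
if __name__=="__main__":
    c,S,x=fit(); print(c,S,x.round(4))
    for q,p,r in D:
        P,M=fk(q,x[:4],x[4],S); print((P-p).round(3),(M.inv()*R.from_rotvec(r)).as_rotvec().round(2))
E
python3 fk.py
```

```text
0.0001480256176855571 [-1, 1, -1, 1, -1, 1, -1] [-0.4292  0.444   0.5014 -0.3467 -0.0778]
[0.004 0.009 0.004] [ 0.   -0.    3.06]
[-0.004  0.007 -0.002] [-0.01  0.01  3.07]
[-0.005  0.002 -0.002] [ 0.   -0.    3.07]
[-0.001  0.002 -0.001] [0.01 0.   3.06]
[-0.003 -0.001 -0.002] [-0.01 -0.    3.07]
[ 0.003 -0.006  0.003] [ 0.02 -0.    3.07]
[-0.003 -0.    -0.   ] [-0.   -0.    3.06]
```

All three tins are placed. I'll do a small lift and tilt to find the tool length for my kinematic model, which I need to plan the pour.

Request:
{"method": "apply_moves", "body": {
  "steps": "0 0 -40 0 0 0;0 0 -40 0 0 0;0 0 -40 0 0 0;0 0 0 8 0 0;0 0 0 8 0 0;0 0 0 8 0 0;0 0 0 8 0 0;0 0 0 8 0 0;0 0 0 0 0 0;0 0 0 0 0 0"
}}

```text
t: 20.65
ee_pos: [0.5075, 0.0754, 0.2718]
ee_rot: [-2.445, 0.117, -0.04]
force: [1.0, 0.8, -0.1]
opening: 0.0871
```

```bash
python3 fk.py; python3 -c "
from h import *
s=pose()[2]; print(s['q'].tolist() if hasattr(s['q'],'tolist') else s['q'],s['ee_pos'],s['ee_rot'])
d=cam('top');cv2.imwrite('pics/t3.png',d['image'][:,:,::-1])"
```

```text
0.000282610254994431 [-1, 1, -1, 1, -1, 1, -1] [ 0.2742  0.4374  0.5008  0.3508 -0.0738]
[0.001 0.006 0.004] [ 0.   -0.    3.07]
[-0.008  0.007 -0.002] [-0.01  0.01  3.07]
[-0.006  0.003 -0.002] [ 0.   -0.    3.07]
[ 0.    -0.001 -0.001] [0.01 0.   3.06]
[-0.009  0.003 -0.002] [-0.01 -0.    3.07]
[ 0.006 -0.005  0.003] [ 0.02 -0.    3.07]
[ 0.009 -0.002  0.   ] [ 0.07 -0.    3.08]
[-0.6281113116666709, 0.1084565353385434, 0.9019852688404215, 1.8455674330838496, -0.7740563067307974, 1.438655072557073, 0.37319126791072] [0.50748462 0.0753511  0.27178802] [-2.44450149  0.11664171 -0.03960766]
```

```bash
cat > plan.py <<'E'
import numpy as np
from scipy.spatial.transform import Rotation as R
from scipy.optimize import least_squares
L=[.2742,.4374,.5008,.3508];A=-.0738
LO=np.array([-2.6,-.5,-1.47,.16,-1.27,.06,-2.6])+.07;HI=np.array([2.6,2.12,1.34,2.42,4.41,2.06,2.6])-.07
def fk(q):
    M=R.from_euler("z",A).as_matrix();p=np.array([0,0,L[0]])
    for i in range(7):
        a=q[i]*(-1 if i%2==0 else 1);c,s=np.cos(a),np.sin(a)
        M=M@(np.array([[c,-s,0],[s,c,0],[0,0,1]]) if i%2==0 else np.array([[c,0,s],[0,1,0],[-s,0,c]]))
        if i==1:p=p+M[:,2]*L[1]
        if i==3:p=p+M[:,2]*L[2];w=p
    c,s=np.cos(3.065),np.sin(3.065)
    return p+M[:,2]*L[3],M@np.array([[c,-s,0],[s,c,0],[0,0,1]]),w
def ik(P,T,q0,reg=.01):
    def f(q):
        p,M,w=fk(q);return np.r_[(p-P)*5,(np.cross(M.T,T.T)).ravel(),reg*(q-q0)]
    r=least_squares(f,np.clip(q0,LO+.01,HI-.01),bounds=(LO,HI),max_nfev=60);p,M,w=fk(r.x)
    return r.x,np.linalg.norm(p-P),np.linalg.norm(R.from_matrix(M.T@T).as_rotvec()),w
def frame(al,be,roll=0):  # tool z azimuth al, be below horizontal, tool y downwards, then roll about tool z
    al,be=np.radians([al,be]);z=np.array([np.cos(al)*np.cos(be),np.sin(al)*np.cos(be),-np.sin(be)])
    x=np.cross([0,0,-1],z);x/=np.linalg.norm(x);return np.c_[x,np.cross(z,x),z]@R.from_euler("z",roll,degrees=True).as_matrix()
E
cat > s.py <<'E'
from plan import *
import sys
Q=np.array([-0.63,0.11,0.9,1.85,-0.77,1.44,0.37])
cup=np.array([.5896,.3218,.045]);bay=np.array([.5848,.0086,0])
box=np.array([[x,y,-.07-k] for x in(-.095,.095) for y in (-.0375,.0375) for k in (0,.1)]);fing=np.array([[x,y,0] for x in(-.048,.048) for y in(-.012,.012)])
seeds=[Q,np.array([-1,.3,.5,1.8,1.5,1.2,-1]),np.array([-.6,.3,-.5,1.8,3,.8,0]),np.array([-.6,.6,.5,1.8,3,.8,0]),np.array([-.6,.3,.5,1.8,0,.3,0])]
for be in (25,35):
  for al in range(-80,161,20):
    T=frame(al,be)
    sols=[]
    for q0 in seeds:
        q,e,a,w=ik(cup+.019*T[:,2],T,q0,.003)
        if e<.015 and a<.06: sols.append((np.linalg.norm(q-Q),q,w))
    if not sols: continue
    _,qg,w=min(sols,key=lambda s:s[0])
    if w[2]<.12: continue
    ct=T.T@np.array([0,0,1]);best=None
    for be2 in (0,15,30,45):
      for al2 in range(-80,161,20):
        for roll in (-170,-150,-130,-110,110,130,150,170):
          T2=frame(al2,be2,roll);c=T2@ct
          if not -.7<c[2]<-.38: continue
          low=min((box@T2.T)[:,2].min()-.10,(fing@T2.T)[:,2].min()-.05); h=max(-low-.019*0,.12+.02)
          G=bay+[0,0,h]-.035*np.r_[c[:2],0]
          q,e,a,w2=ik(G+.019*T2[:,2],T2,qg,.003)
          if e>.015 or a>.06: continue
          sc=np.abs(q-qg).max()+h*10
          if best is None or sc<best[0]: best=(sc,al2,be2,roll,h,c.round(2),q.round(2),w2.round(2))
    print(al,be,qg.round(2).tolist(),w.round(2),"->",best,flush=True)
E
time timeout 550 python3 s.py
```

```text
-80 25 [-0.94, 1.14, 0.02, 1.0, 0.8, 1.82, 2.24] [0.54 0.62 0.19] -> None
-60 25 [-1.07, 0.97, 0.11, 1.35, 0.91, 1.51, 2.27] [0.44 0.58 0.19] -> None
-40 25 [-1.04, 0.81, -0.0, 1.66, 1.22, 1.29, 2.2] [0.36 0.52 0.19] -> None
-20 25 [-0.99, 0.67, -0.03, 1.94, 1.58, 1.07, 2.09] [0.31 0.42 0.19] -> None
0 25 [-1.25, 0.6, 0.36, 2.17, 2.05, 0.75, 1.78] [0.29 0.32 0.19] -> None
20 25 [-1.33, 0.62, 0.64, 2.3, 2.91, 0.72, 1.19] [0.31 0.22 0.19] -> None
40 25 [-1.07, 0.63, 0.66, 2.29, 3.61, 0.96, 0.96] [0.36 0.13 0.19] -> None
60 25 [0.85, 1.15, -1.15, 2.1, -1.2, 0.13, 0.94] [0.46 0.05 0.19] -> (np.float64(4.008115528039186), -60, 30, -150, 0.13999999999999999, array([ 0.01,  0.88, -0.47]), array([-0.01,  0.45, -0.61,  2.03,  1.41,  1.35, -1.41]), array([0.44, 0.23, 0.31]))
80 25 [0.38, 0.79, -0.58, 1.91, -1.2, 0.79, 0.8] [0.54 0.03 0.19] -> None
100 25 [-0.13, 0.83, 0.02, 1.62, -1.2, 1.33, 0.79] [0.64 0.03 0.19] -> None
120 25 [-0.36, 1.02, 0.32, 1.3, -1.18, 1.72, 0.82] [0.74 0.06 0.19] -> None
140 25 [-0.39, 1.19, 0.34, 0.95, -1.05, 1.97, 0.84] [0.82 0.13 0.19] -> (np.float64(3.324003523060
[... 1491 characters left out ...]
-1.2, 1.3, 0.71] [0.64 0.05 0.24] -> None
120 35 [-0.39, 0.92, 0.31, 1.36, -1.06, 1.58, 0.77] [0.73 0.09 0.24] -> None
140 35 [-0.46, 1.09, 0.39, 1.05, -0.97, 1.85, 0.87] [0.8  0.15 0.24] -> (np.float64(3.6839697742161217), 40, 15, -150, np.float64(0.15913350498172207), array([-0.83, -0.16, -0.54]), array([ 1.63,  1.39, -1.4 ,  2.23,  0.01,  0.19,  2.53]), array([ 0.37, -0.19,  0.23]))
160 35 [-0.34, 1.22, 0.01, 0.73, -0.55, 1.99, 0.87] [0.84 0.23 0.24] -> (np.float64(3.431035236379312), 60, 15, -150, np.float64(0.15913350498172207), array([-0.72, -0.43, -0.54]), array([ 1.5 ,  1.38, -1.4 ,  1.97,  0.04,  0.66,  2.53]), array([ 0.45, -0.25,  0.24]))
real	0m53.077s
user	0m53.550s
sys	0m0.039s
```

View pics/t3.png

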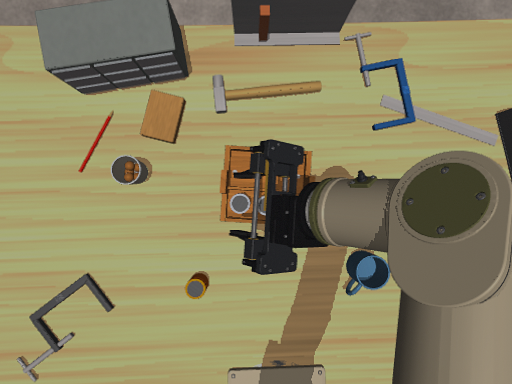

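The scene is unchanged and the tilt data fixed the model. I'll re-plan with the hand flipped, so the last joint is mid-range for the pour roll.

```bash
cat > s2.py <<'E'
import re
src=open("s.py").read()
src=src.replace("T=frame(al,be)","T=frame(al,be,180)").replace("range(-80,161,20):\n    T","range(-80,61,20):\n    T")
src=src.replace("(-170,-150,-130,-110,110,130,150,170)","(-70,-50,-30,-10,10,30,50,70)")
src=src.replace("for k in (0,.1)])","for k in (0,.1)]+[[x,-.11,z] for x in(-.04,.04) for z in(-.14,-.2)])")
src=src.replace("if w[2]<.12","if w[2]<.12 or (box@T.T)[:,2].min()+.045+.019*T[2,2]<.012")
src=src.replace("[Q,","[Q,np.array([-.9,.72,-.11,1.68,1.17,1.21,-.84]),np.array([-1.3,.6,.6,2.2,2.5,.6,-1.5]),")
exec(src.replace("be in (25,35)","be in (30,40)"))
E
timeout 570 python3 s2.py
```

```text
-80 40 [-1.36, 1.2, 0.93, 1.14, -0.08, 1.5, -0.49] [0.55 0.57 0.26] -> None
-60 40 [-1.48, 1.03, 0.84, 1.42, 0.16, 1.17, -0.41] [0.46 0.54 0.26] -> None
-40 40 [-1.73, 1.04, 1.06, 1.69, 0.03, 0.8, -0.13] [0.39 0.49 0.26] -> None
-20 40 [-1.84, 0.97, 1.13, 1.92, 0.01, 0.41, 0.13] [0.35 0.41 0.26] -> None
0 40 [-1.12, 0.45, 0.3, 2.11, 1.7, 0.47, -0.87] [0.34 0.32 0.26] -> None
20 40 [-0.16, 0.42, -0.54, 2.22, 2.37, 0.46, -0.92] [0.35 0.23 0.26] -> (np.float64(4.078602629235454), -80, 0, 50, np.float64(0.19687875745954814), array([ 0.47,  0.73, -0.49]), array([-0.31,  0.78, -0.38,  1.75,  1.45,  1.98,  1.19]), array([0.51, 0.31, 0.2 ]))
40 40 [0.54, 0.71, -1.09, 2.21, 2.59, 0.31, -0.44] [0.39 0.16 0.26] -> (np.float64(3.605330996993583), -60, 0, 50, np.float64(0.19687875745954814), array([ 0.19,  0.85, -0.49]), array([-0.03,  0.74, -0.69,  2.03,  1.81,  1.95,  1.16]), array([0.41, 0.27, 0.2 ]))
60 40 [-1.07, 0.65, 0.86, 2.11, 4.34, 0.98, -2.53] [0.45 0.1  0.25] -> None
```

```bash
sed -i 's/(np.cross(M.T,T.T)).ravel()/(M-T).ravel()/' plan.py
sed -i 's/q,e,a,w2=ik(G+.019\*T2\[:,2\],T2,qg,.003)/q,e,a,w2=min([ik(G+.019*T2[:,2],T2,s0,.003) for s0 in (qg-[0,0,0,0,0,0,np.radians(roll)],seeds[1]*[1,1,1,1,1,1,0]+[0,0,0,0,0,0,qg[6]-np.radians(roll)])],key=lambda s:s[1]+s[2])/; s/range(-80,161,20):$/range(-80,81,20):/; s/(25,35)/(25,33)/; s/be2 in (0,15,30,45)/be2 in (5,20,35)/; s/(-170,-150,-130,-110,110,130,150,170)/(-160,-130,130,160)/' s.py
timeout 570 python3 s.py
```

```text
-80 25 [-0.84, 1.15, -0.18, 1.0, 0.95, 1.88, 2.19] [0.54 0.62 0.19] -> (np.float64(3.6434813984979044), 60, 35, -160, 0.13999999999999999, array([-0.69, -0.57, -0.46]), array([ 1.4 ,  1.  , -1.38,  1.98,  0.04,  0.66,  2.53]), array([ 0.47, -0.21,  0.33]))
-60 25 [-0.95, 0.97, -0.08, 1.35, 1.04, 1.58, 2.22] [0.44 0.58 0.19] -> (np.float64(3.750987519873575), 60, 35, -160, 0.13999999999999999, array([-0.69, -0.57, -0.46]), array([ 1.4 ,  1.  , -1.38,  1.98,  0.04,  0.66,  2.53]), array([ 0.47, -0.21,  0.33]))
-40 25 [-0.96, 0.81, -0.1, 1.66, 1.28, 1.33, 2.18] [0.36 0.52 0.19] -> (np.float64(3.7609086439783286), 60, 35, -160, 0.13999999999999999, array([-0.69, -0.57, -0.46]), array([ 1.4 ,  1.  , -1.38,  1.98,  0.04,  0.66,  2.53]), array([ 0.47, -0.21,  0.33]))
-20 25 [-1.18, 0.68, 0.18, 1.94, 1.5, 0.97, 2.09] [0.31 0.42 0.19] -> (np.float64(3.6929047597565168), -80, 20, 130, np.float64(0.16709484346284836), array([-0.79,  0.47, -0.4 ]), array([-0.82,  0.68,  0.32,  1.66,  0.95,  1.44,  0.07]), array([0.56, 0.3 , 0.28]))
0 25 [-1.25, 0.6, 0.36, 2.17, 2.05, 0.75, 1.78] [0.29 0.32 0.19]
[... 2793 characters left out ...]
 0.23] -> (np.float64(3.297069623450704), -20, 20, 160, 0.13999999999999999, array([-0.83, -0.  , -0.55]), array([-1.21,  0.39,  0.79,  2.35,  2.12,  0.68, -1.  ]), array([0.34, 0.13, 0.26]))
60 33 [0.72, 0.91, -1.09, 2.1, -1.2, 0.13, 0.71] [0.46 0.08 0.23] -> (np.float64(3.221301588556823), 40, 20, -160, 0.13999999999999999, array([-0.78, -0.28, -0.55]), array([ 1.6 ,  1.28, -1.4 ,  2.23,  0.11,  0.18,  2.53]), array([ 0.37, -0.18,  0.25]))
80 33 [0.18, 0.65, -0.4, 1.91, -1.2, 0.79, 0.68] [0.54 0.05 0.23] -> (np.float64(3.2546428024342164), 40, 20, -160, 0.13999999999999999, array([-0.78, -0.28, -0.55]), array([ 1.6 ,  1.28, -1.4 ,  2.23,  0.11,  0.18,  2.53]), array([ 0.37, -0.18,  0.25]))
```

```bash
cat > go.py <<'E'
from plan import *
from h import pose
def leg(P0,T0,q,P1,T1,n,name=""):
    """straight move+constant turn; gives the per-row tool numbers and simulated joints"""
    w=R.from_matrix(T0.T@T1).as_rotvec()/n; turn=np.linalg.norm(w)>1e-3
    if np.linalg.norm(P1-P0)>1e-3 and turn: print("mixed!")
    sh=T0.T@(P1-P0)/n*1000; emax=0;qs=[q]
    for k in range(1,n+1):
        T=T0@R.from_rotvec(w*k).as_matrix(); q,e,a,_=ik(P0+(P1-P0)*k/n,T,q,.02); emax=max(emax,e,a*.2);qs.append(q)
    v=np.abs(np.diff(qs,axis=0)).max()*10
    print(f"{name}: n={n} row {sh.round(1).tolist()} {np.degrees(w).round(2).tolist()} err {emax:.3f} vmax {v:.1f} q {q.round(2).tolist()}"); return q
def go(legs):
    p,r,s=pose(); P,T,q=p,r.as_matrix(),np.array(s["q"])
    for name,P1,T1,n in legs:
        P1=P if P1 is None else np.array(P1); T1=T if T1 is None else T1
        q=leg(P,T,q,P1,T1,n,name);P,T=P1,T1
E
python3 - <<'E'
from go import *
T=frame(-20,25);F=np.array([.5896,.3218,.045])+.019*T[:,2];S=F-.2*T[:,2];U=S+[0,0,.1]
print(F,S)
D=frame(-20,89.9); 
p,r,s=pose()
Dn=R.from_rotvec([3.1378,-.146,0]).as_matrix()
print("via straightened")
go([("untilt",None,Dn,5),("to U",U,None,9),("yaw",None,D,12),("pitch",None,T,9),("down",S,None,3),("fwd",F,None,8)])
print("direct"); go([("to U",U,None,9),("turn",None,T,18),("down",S,None,3),("fwd",F,None,8)])
T2=frame(-80,20,160); ct=T.T@[0,0,1]
print("c",T2@ct)
E
```

```text
[0.60578136 0.31591047 0.03697025] [0.43545122 0.37790557 0.12149391]
via straightened
untilt: n=5 row [0.0, 0.0, 0.0] [-7.97, 0.01, 0.0] err 0.000 vmax 1.6 q [-0.91, 0.06, 0.72, 1.7, -0.04, 1.4, -0.28]
to U: n=9 row [-11.1, -32.6, 5.6] [0.0, 0.0, 0.0] err 0.000 vmax 0.7 q [-1.2, 0.24, 0.48, 1.62, -0.11, 1.31, -0.8]
yaw: n=12 row [0.0, 0.0, 0.0] [0.01, 0.01, 8.72] err 0.000 vmax 2.0 q [-1.52, 0.31, 0.88, 1.62, -0.24, 1.33, -2.53]
pitch: n=9 row [0.0, 0.0, 0.0] [7.21, 0.0, -0.0] err 0.116 vmax 3.3 q [-2.05, 0.71, 1.27, 1.66, 0.06, 1.05, -2.53]
down: n=3 row [0.0, 30.2, 14.1] [0.0, 0.0, 0.0] err 0.114 vmax 8.8 q [-2.53, 1.48, 1.27, 2.33, -0.98, 0.13, -2.53]
fwd: n=8 row [0.0, 0.0, 25.0] [0.0, 0.0, 0.0] err 0.077 vmax 0.8 q [-2.03, 1.38, 1.27, 2.05, -0.76, 0.19, -2.53]
direct
to U: n=9 row [-11.1, -21.4, 25.2] [0.0, 0.0, 0.0] err 0.000 vmax 0.7 q [-0.98, -0.02, 0.55, 2.04, -0.78, 0.94, -0.1]
turn: n=18 row [0.0, 0.0, 0.0] [0.99, 4.64, 3.57] err 0.111 vmax 6.2 q [0.49, -0.43, -1.3, 2.06, 0.12, 0.68, -2.53]
down: n=3 row [0.0, 30.2, 14.1] [0.0, 0.0, 0.0] err 0.120 vmax 1.1 q [0.58, -0.43, -1.4, 2.25, 0.0, 0.37, -2.53]
fwd: n=8 row [0.0, 0.0, 25.0] [0.0, 0.0, 0.0] err 0.147 vmax 0.6 q [0.78, -0.43, -1.4, 2.35, 0.06, 0.13, -2.53]
c [-0.42480795  0.62412775 -0.65574596]
```

Run:
```python
from go import *
Dn=R.from_rotvec([3.1378,-.146,0]).as_matrix()
Z=lambda d:R.from_euler("z",d,degrees=True).as_matrix()
for al in (-20,-40,-60):
    T=frame(al,25);F=np.array([.5896,.3218,.045])+.019*T[:,2];S=F-.13*T[:,2];U=S+[0,0,.12]
    for y in (150,180):
        print("\nal",al,"yaw",y,S.round(3)); go([("untilt",None,Dn,5),("to U",U,None,9),("yaw1",None,Dn@Z(-y/2),11),("yaw2",None,Dn@Z(-y),11),("tilt",None,T,12),("down",S,None,4),("fwd",F,None,6)])
```

```text
al -20 yaw 150 [0.495 0.356 0.092]
untilt: n=5 row [0.0, 0.0, 0.0] [-7.97, 0.01, 0.0] err 0.000 vmax 1.6 q [-0.91, 0.06, 0.72, 1.7, -0.04, 1.4, -0.28]
to U: n=9 row [-4.3, -30.8, 6.7] [0.0, 0.0, 0.0] err 0.000 vmax 0.5 q [-1.13, 0.33, 0.53, 1.54, -0.17, 1.32, -0.67]
yaw1: n=11 row [0.0, 0.0, 0.0] [0.0, -0.0, -6.82] err 0.000 vmax 1.2 q [-0.99, 0.31, 0.36, 1.54, -0.11, 1.31, 0.59]
yaw2: n=11 row [0.0, 0.0, 0.0] [0.0, 0.0, -6.82] err 0.000 vmax 1.2 q [-0.86, 0.3, 0.19, 1.54, -0.06, 1.31, 1.87]
tilt: n=12 row [0.0, 0.0, 0.0] [3.74, -4.91, -7.7] err 0.000 vmax 1.2 q [-1.32, 0.3, 0.08, 1.99, 1.25, 1.23, 2.41]
down: n=4 row [0.0, 27.2, 12.7] [0.0, 0.0, 0.0] err 0.000 vmax 0.6 q [-1.32, 0.53, 0.09, 2.01, 1.32, 1.15, 2.16]
fwd: n=6 row [0.0, -0.0, 21.7] [0.0, 0.0, 0.0] err 0.000 vmax 0.3 q [-1.19, 0.68, 0.19, 1.94, 1.49, 0.97, 2.09]

al -20 yaw 180 [0.495 0.356 0.092]
untilt: n=5 row [0.0, 0.0, 0.0] [-7.97, 0.01, 0.0] err 0.000 vmax 1.6 q [-0.91, 0.06, 0.72, 1.7, -0.04, 1.4, -0.28]
to U: n=9 row [-4.3, -30.8, 6.7] [0.0, 0.0, 0.0] err 0.000 vmax 0.5 q [-1.13, 0.33, 0.53, 1.54, -0.17, 1.32, -0
[... 3222 characters left out ...]
1.4, -0.28]
to U: n=9 row [0.1, -37.1, 6.7] [0.0, 0.0, 0.0] err 0.000 vmax 0.7 q [-1.09, 0.49, 0.53, 1.34, -0.24, 1.37, -0.67]
yaw1: n=11 row [0.0, 0.0, 0.0] [0.0, -0.0, -8.18] err 0.000 vmax 1.4 q [-0.92, 0.45, 0.27, 1.34, -0.12, 1.36, 0.83]
yaw2: n=11 row [0.0, 0.0, 0.0] [-0.0, -0.0, -8.18] err 0.000 vmax 1.4 q [-0.74, 0.44, 0.02, 1.34, -0.01, 1.36, 2.33]
tilt: n=12 row [0.0, 0.0, 0.0] [5.23, -1.67, -2.62] err 0.000 vmax 0.8 q [-1.23, 0.85, 0.16, 1.15, 0.84, 1.78, 2.48]
down: n=4 row [0.0, 27.2, 12.7] [0.0, 0.0, 0.0] err 0.000 vmax 0.4 q [-1.22, 0.99, 0.15, 1.17, 0.81, 1.68, 2.35]
fwd: n=6 row [-0.0, 0.0, 21.7] [0.0, 0.0, 0.0] err 0.000 vmax 0.4 q [-1.12, 0.98, 0.19, 1.35, 0.86, 1.47, 2.3]
```

Request:
{"method": "apply_moves", "body": {
  "steps": "0 0 0 -8 0 0;0 0 0 -8 0 0;0 0 0 -8 0 0;0 0 0 -8 0 0;0 0 0 -8 0 0;-2.7 -34.4 6.7 0 0 0;-2.7 -34.4 6.7 0 0 0;-2.7 -34.4 6.7 0 0 0;-2.7 -34.4 6.7 0 0 0;-2.7 -34.4 6.7 0 0 0"
}}

```text
t: 21.7
ee_pos: [0.51, 0.2522, 0.2401]
ee_rot: [-3.138, 0.141, -0.006]
force: [1.0, -0.0, 0.2]
opening: 0.0868
```

Request:
{"method": "apply_moves", "body": {
  "steps": "-2.7 -34.4 6.7 0 0 0;-2.7 -34.4 6.7 0 0 0;-2.7 -34.4 6.7 0 0 0;-2.7 -34.4 6.7 0 0 0;0 0 0 0 0 -8.5;0 0 0 0 0 -8.5;0 0 0 0 0 -8.5;0 0 0 0 0 -8.5;0 0 0 0 0 -8.5;0 0 0 0 0 -8.5"
}}

```text
t: 22.7
ee_pos: [0.5116, 0.389, 0.2136]
ee_rot: [2.889, 1.232, 0.006]
force: [0.7, -1.2, -0.5]
opening: 0.0869
```

Request:
{"method": "apply_moves", "body": {
  "steps": "0 0 0 0 0 -8.5;0 0 0 0 0 -8.5;0 0 0 0 0 -8.5;0 0 0 0 0 -8.5;0 0 0 0 0 -8.5;0 0 0 0 0 -8.5;0 0 0 0 0 -8.5;0 0 0 0 0 -8.5;0 0 0 0 0 -8.5;0 0 0 0 0 -8.5"
}}

```text
t: 23.7
ee_pos: [0.5116, 0.389, 0.2138]
ee_rot: [1.297, 2.858, 0.004]
force: [-0.3, 0.1, -0.2]
opening: 0.0869
```

Run:
```python
from go import *
from bench import get_image
get_image("wrist");print(pose()[0],np.array(pose()[2]["q"]).round(2))
T=frame(-40,25);F=np.array([.5896,.3218,.045])+.019*T[:,2];S=F-.13*T[:,2]
go([("tilt",None,T,10),("down",S,None,5),("fwd",F,None,6)])
```

```text
[0.5116945  0.38894727 0.21375728] [-0.84  0.37  0.15  1.44 -0.05  1.34  1.62]
tilt: n=10 row [0.0, 0.0, 0.0] [4.77, -5.49, -8.66] err 0.000 vmax 1.1 q [-1.29, 0.57, 0.09, 1.59, 1.03, 1.51, 2.43]
down: n=5 row [0.3, 21.9, 10.7] [0.0, 0.0, 0.0] err 0.000 vmax 0.4 q [-1.28, 0.75, 0.09, 1.62, 1.03, 1.41, 2.27]
fwd: n=6 row [-0.0, -0.0, 21.7] [0.0, 0.0, 0.0] err 0.000 vmax 0.3 q [-1.16, 0.81, 0.16, 1.66, 1.13, 1.21, 2.23]
```

Request:
{"method": "apply_moves", "body": {
  "steps": "0 0 0 3.41 -3.92 -6.19;0 0 0 3.41 -3.92 -6.19;0 0 0 3.41 -3.92 -6.19;0 0 0 3.41 -3.92 -6.19;0 0 0 3.41 -3.92 -6.19;0 0 0 3.41 -3.92 -6.19;0 0 0 3.41 -3.92 -6.19;0 0 0 3.41 -3.92 -6.19;0 0 0 3.41 -3.92 -6.19;0 0 0 3.41 -3.92 -6.19"
}}

```text
t: 24.75
ee_pos: [0.5116, 0.3897, 0.2132]
ee_rot: [-0.383, 2.545, -1.075]
force: [0.1, -0.7, -1.2]
opening: 0.0872
```

Request:
{"method": "apply_moves", "body": {
  "steps": "0 0 0 3.41 -3.92 -6.19;0 0 0 3.41 -3.92 -6.19;0 0 0 3.41 -3.92 -6.19;0 0 0 3.41 -3.92 -6.19;0 22 10.7 0 0 0;0 22 10.7 0 0 0;0 22 10.7 0 0 0;0 22 10.7 0 0 0;0 0 0 0 0 0;0 0 0 0 0 0"
}}

```text
t: 25.75
ee_pos: [0.5126, 0.3872, 0.1154]
ee_rot: [-0.969, 2.12, -1.348]
force: [0.7, -0.5, 0.8]
opening: 0.0874
```

Run:
```python
from go import *
from h import cam,proj
import cv2
p,r,s=pose();M=r.as_matrix();print(p,np.array(s["q"]).round(2),"z",M[:,2].round(3),"x",M[:,0].round(3))
d=cam("wrist");cv2.imwrite("pics/w4.png",d["image"][:,:,::-1]);print("rim,base px",proj(d,[[.5896,.3218,.08],[.5896,.3218,0]]).round(0))
F=np.array([.5896,.3218,.045])+.019*M[:,2]
print((M.T@(F-p)*1000).round(1))
```

```text
[0.51261877 0.38722156 0.11536435] [-1.26  0.71  0.06  1.61  0.99  1.49  2.34] z [ 0.684 -0.593 -0.424] x [-0.655 -0.756  0.001]
rim,base px [[254. 179.]
 [254. 233.]]
[ -1.   20.8 140.3]
```

View pics/w4.png

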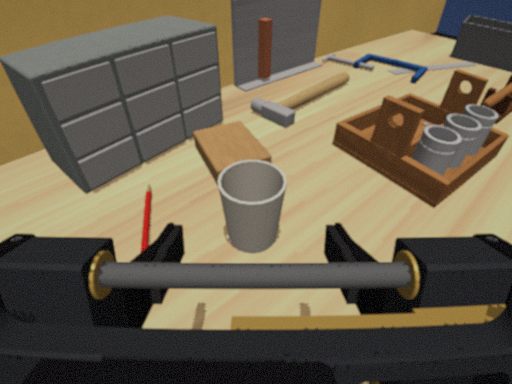

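The cup is centred between the jaws at (252,205), and all three tins stand upright in the front bay. I'll advance and grip.

Request:
{"method": "apply_moves", "body": {
  "steps": "-1 10.5 0 0 0 0;0 10.5 0 0 0 0;0 0 25 0 0 0;0 0 25 0 0 0;0 0 25 0 0 0;0 0 25 0 0 0;0 0 20 0 0 0;0 0 12 0 0 0;0 0 8 0 0 0;0 0 0 0 0 0"
}}

```text
t: 26.8
ee_pos: [0.6026, 0.308, 0.0358]
ee_rot: [-0.97, 2.122, -1.352]
force: [0.1, -0.3, -0.2]
opening: 0.0871
```

Request:
{"method": "apply_moves", "body": {
  "steps": "0 0 0 0 0 0;0 0 0 0 0 0;0 0 0 0 0 0;0 0 0 0 0 0;0 0 0 0 0 0;0 0 0 0 0 0;0 0 0 0 0 0;0 0 0 0 0 0;0 0 0 0 0 0;0 0 0 0 0 0",
  "hand": 0
}}

```text
t: 27.8
ee_pos: [0.6025, 0.3087, 0.0362]
ee_rot: [-0.97, 2.121, -1.351]
force: [-0.1, 2.1, 2.3]
opening: 0.0597
```

Run:
```python
from go import *
p,r,s=pose();M=r.as_matrix();print(p,s["force"],s["opening"])
bay=np.array([.5848,.0086,0]);cT=M.T@[0,0,1]
for al2,be2,rolls in((-80,20,(110,165)),(-40,20,(110,165)),(-60,20,(110,165)),(-60,35,(110,165))):
    T1=frame(al2,be2)
    Ta,Tb=frame(al2,be2,rolls[0]),frame(al2,be2,rolls[1]);c=Tb@cT
    G=bay+[0,0,.18]-.035*np.r_[c[:2],0];P=G+.019*T1[:,2]
    print("\n",al2,be2,"c",(Ta@cT).round(2),c.round(2),"G",G.round(3))
    lift=p+[0,0,.18]
    go([("lift",lift,None,6),("yaw",None,T1,7),("move",[*P[:2],lift[2]],None,8),("roll",None,Ta,14),("roll2",None,Tb,8),("dn",P,None,3)])
```

```text
[0.60246977 0.30870943 0.03615442] [-0.08008773  2.05662469  2.25158554] 0.05974981950730877

 -80 20 c [-0.92  0.35 -0.15] [-0.35  0.65 -0.68] G [ 0.597 -0.014  0.18 ]
lift: n=6 row [0.1, -27.2, -12.7] [0.0, 0.0, 0.0] err 0.000 vmax 0.5 q [-1.14, 0.53, 0.14, 1.65, 1.1, 1.36, 2.49]
yaw: n=7 row [0.0, 0.0, 0.0] [0.69, 5.14, 2.17] err 0.000 vmax 1.2 q [-1.03, 1.0, 0.2, 0.94, 0.81, 1.97, 2.48]
move: n=8 row [7.7, -14.3, 39.3] [0.0, 0.0, 0.0] err 0.000 vmax 1.4 q [-0.83, 0.57, 0.33, 1.7, 0.97, 1.48, 2.39]
roll: n=14 row [0.0, 0.0, 0.0] [0.0, 0.0, 7.86] err 0.000 vmax 1.3 q [-1.02, 0.62, 0.58, 1.7, 0.86, 1.4, 0.53]
roll2: n=8 row [0.0, 0.0, 0.0] [-0.0, 0.0, 6.87] err 0.000 vmax 1.1 q [-1.13, 0.67, 0.72, 1.7, 0.78, 1.35, -0.38]
dn: n=3 row [3.5, -12.9, 4.9] [0.0, 0.0, 0.0] err 0.000 vmax 0.2 q [-1.11, 0.73, 0.7, 1.71, 0.76, 1.31, -0.43]

 -40 20 c [-0.93 -0.33 -0.15] [-0.68  0.27 -0.68] G [ 0.609 -0.001  0.18 ]
lift: n=6 row [0.1, -27.2, -12.7] [0.0, 0.0, 0.0] err 0.000 vmax 0.5 q [-1.14, 0.53, 0.14, 1.65, 1.1, 1.36, 2.49]
yaw: n=7 row [0.0, 0.0, 0.0] [0.73, -0.14, -0.03] err 0.000 vmax 0.
[... 1313 characters left out ...]
0.013  0.18 ]
lift: n=6 row [0.1, -27.2, -12.7] [0.0, 0.0, 0.0] err 0.000 vmax 0.5 q [-1.14, 0.53, 0.14, 1.65, 1.1, 1.36, 2.49]
yaw: n=7 row [0.0, 0.0, 0.0] [-1.41, 2.34, 1.39] err 0.000 vmax 0.4 q [-0.99, 0.65, 0.05, 1.34, 0.85, 1.59, 2.53]
move: n=8 row [19.7, -21.2, 30.3] [0.0, 0.0, 0.0] err 0.000 vmax 3.2 q [0.06, 0.3, -0.64, 1.92, 1.22, 1.31, 2.53]
roll: n=14 row [0.0, 0.0, 0.0] [-0.0, -0.0, 7.86] err 0.000 vmax 1.4 q [-0.03, 0.28, -0.55, 1.92, 1.19, 1.29, 0.62]
roll2: n=8 row [0.0, 0.0, 0.0] [-0.0, -0.0, 6.87] err 0.000 vmax 1.2 q [-0.07, 0.27, -0.5, 1.92, 1.18, 1.28, -0.33]
dn: n=3 row [3.3, -12.4, 9.0] [0.0, 0.0, 0.0] err 0.000 vmax 0.3 q [-0.09, 0.35, -0.48, 1.95, 1.24, 1.25, -0.43]
```

Run:
```python
from go import *
p,r,s=pose();M=r.as_matrix();cT=M.T@[0,0,1];bay=np.array([.5848,.0086,0])
box=np.array([[x,y,-.07-k] for x in(-.095,.095) for y in (-.0375,.0375) for k in (0,.1)])
for al2 in(0,15,30):
  for be2 in (15,25):
    T1=frame(al2,be2);print("\n",al2,be2)
    for ro in (90,110,130,150):
        T=frame(al2,be2,ro);c=T@cT;print(ro,"c",c.round(2),"body low rel grasp",((box@T.T)[:,2].min()+.019*T[2,2]).round(3),end="; ")
    print();Ta,Tb=frame(al2,be2,90),frame(al2,be2,145)
    P=bay+[0,0.03,.17]+.019*T1[:,2];lift=p+[0,0,.16]
    go([("lift",lift,None,6),("move",[*P[:2],lift[2]],None,8),("yaw",None,T1,9),("roll",None,Ta,11),("roll2",None,Tb,8)])
```

```text
0 15
90 c [-0.41 -0.91  0.11] body low rel grasp -0.079; 110 c [-0.49 -0.85 -0.19] body low rel grasp -0.085; 130 c [-0.56 -0.69 -0.46] body low rel grasp -0.08; 150 c [-0.61 -0.45 -0.65] body low rel grasp -0.064; 
lift: n=6 row [0.1, -24.1, -11.3] [0.0, 0.0, 0.0] err 0.000 vmax 0.5 q [-1.14, 0.56, 0.14, 1.66, 1.1, 1.35, 2.46]
move: n=8 row [25.4, -9.3, 20.2] [0.0, 0.0, 0.0] err 0.000 vmax 0.8 q [-0.97, 0.22, 0.31, 2.16, 1.38, 1.04, 2.38]
yaw: n=9 row [0.0, 0.0, 0.0] [1.08, -4.29, -1.54] err 0.065 vmax 2.7 q [-0.79, 0.01, 0.49, 2.35, 2.4, 0.44, 2.08]
roll: n=11 row [0.0, 0.0, 0.0] [-0.0, -0.0, 8.18] err 0.065 vmax 1.4 q [-0.79, 0.0, 0.48, 2.35, 2.4, 0.44, 0.51]
roll2: n=8 row [0.0, 0.0, 0.0] [-0.0, 0.0, 6.88] err 0.065 vmax 1.2 q [-0.78, 0.0, 0.48, 2.35, 2.4, 0.44, -0.45]

 0 25
90 c [-0.39 -0.91  0.18] body low rel grasp -0.065; 110 c [-0.52 -0.85 -0.1 ] body low rel grasp -0.071; 130 c [-0.63 -0.69 -0.35] body low rel grasp -0.066; 150 c [-0.72 -0.45 -0.53] body low rel grasp -0.051; 
lift: n=6 row [0.1, -24.1, -11.3] [0.0, 0.0, 0.0] err 0.000 vmax 0.5 q [-1.14, 0.56, 0.14, 1.66, 
[... 2947 characters left out ...]
w rel grasp -0.071; 130 c [-0.2  -0.91 -0.35] body low rel grasp -0.066; 150 c [-0.4  -0.75 -0.53] body low rel grasp -0.051; 
lift: n=6 row [0.1, -24.1, -11.3] [0.0, 0.0, 0.0] err 0.000 vmax 0.5 q [-1.14, 0.56, 0.14, 1.66, 1.1, 1.35, 2.46]
move: n=8 row [24.9, -8.9, 19.2] [0.0, 0.0, 0.0] err 0.000 vmax 0.8 q [-0.98, 0.22, 0.3, 2.16, 1.36, 1.05, 2.38]
yaw: n=9 row [0.0, 0.0, 0.0] [0.02, -7.15, -3.32] err 0.056 vmax 9.2 q [-1.44, -0.43, 1.27, 2.35, 2.64, 0.13, 2.53]
roll: n=11 row [0.0, 0.0, 0.0] [0.0, -0.0, 8.18] err 0.053 vmax 1.5 q [-1.45, -0.43, 1.27, 2.35, 2.22, 0.13, 1.38]
roll2: n=8 row [0.0, 0.0, 0.0] [-0.0, -0.0, 6.88] err 0.050 vmax 1.2 q [-1.45, -0.43, 1.27, 2.35, 2.22, 0.13, 0.42]
```

Run:
```python
from go import *
p,r,s=pose();M=r.as_matrix();cT=M.T@[0,0,1]
tx=np.array([.9956,-.0932,0]);ty=np.array([.0932,.9956,0]);O=np.array([.548,.012,0])
box=np.array([[x,y,-.07-k] for x in(-.095,.095) for y in (-.0375,.0375) for k in (0,.1)])
for al2 in(-95,-110,-125):
  for be2 in (12,20):
    T1=frame(al2,be2);print("\n",al2,be2)
    for ro in (90,105,120,150):
        T=frame(al2,be2,ro);c=T@cT;print(ro,"c tote",np.round([c@tx,c@ty,c[2]],2),"low",((box@T.T)[:,2].min()+.019*T[2,2]).round(3),end="; ")
    print();Ta,Tb=frame(al2,be2,95),frame(al2,be2,150)
    G=O+.055*tx-.05*ty+[0,0,.185];P=G+.019*T1[:,2];lift=p+[0,0,.18]
    go([("lift",lift,None,6),("move",[*P[:2],lift[2]],None,8),("yaw",None,T1,10),("roll",None,Ta,12),("roll2",None,Tb,8)])
```

```text
-95 12
90 c tote [-0.91  0.41  0.08] low -0.082; 105 c tote [-0.88  0.46 -0.14] low -0.089; 120 c tote [-0.79  0.51 -0.36] low -0.088; 150 c tote [-0.45  0.58 -0.68] low -0.068; 
lift: n=6 row [0.1, -27.2, -12.7] [0.0, 0.0, 0.0] err 0.000 vmax 0.5 q [-1.14, 0.53, 0.14, 1.65, 1.1, 1.36, 2.49]
move: n=8 row [35.4, -12.5, 27.0] [0.0, 0.0, 0.0] err 0.000 vmax 1.1 q [-0.87, 0.06, 0.41, 2.28, 1.52, 0.93, 2.42]
yaw: n=10 row [0.0, 0.0, 0.0] [1.2, 5.12, 1.74] err 0.000 vmax 0.9 q [-0.78, 0.77, 0.39, 1.5, 0.89, 1.67, 2.38]
roll: n=12 row [0.0, 0.0, 0.0] [0.0, 0.0, 7.92] err 0.000 vmax 1.3 q [-0.96, 0.85, 0.66, 1.5, 0.73, 1.58, 0.81]
roll2: n=8 row [0.0, 0.0, 0.0] [-0.0, 0.0, 6.87] err 0.000 vmax 1.1 q [-1.07, 0.93, 0.84, 1.5, 0.6, 1.52, -0.07]

 -95 20
90 c tote [-0.91  0.39  0.14] low -0.072; 105 c tote [-0.88  0.47 -0.08] low -0.078; 120 c tote [-0.79  0.55 -0.28] low -0.077; 150 c tote [-0.45  0.66 -0.59] low -0.058; 
lift: n=6 row [0.1, -27.2, -12.7] [0.0, 0.0, 0.0] err 0.000 vmax 0.5 q [-1.14, 0.53, 0.14, 1.65, 1.1, 1.36, 2.49]
move: n=8 row [35.3, -12.5, 27.0] [0.0, 0.0, 0.0] err 0.000 
[... 2696 characters left out ...]
72; 105 c tote [-0.52  0.85 -0.08] low -0.078; 120 c tote [-0.41  0.87 -0.28] low -0.077; 150 c tote [-0.06  0.8  -0.59] low -0.058; 
lift: n=6 row [0.1, -27.2, -12.7] [0.0, 0.0, 0.0] err 0.000 vmax 0.5 q [-1.14, 0.53, 0.14, 1.65, 1.1, 1.36, 2.49]
move: n=8 row [35.8, -12.0, 26.0] [0.0, 0.0, 0.0] err 0.000 vmax 1.1 q [-0.88, 0.04, 0.4, 2.29, 1.51, 0.94, 2.42]
yaw: n=10 row [0.0, 0.0, 0.0] [0.4, 7.75, 3.24] err 0.000 vmax 1.6 q [-0.64, 0.99, 0.57, 1.07, 0.46, 1.99, 2.45]
roll: n=12 row [0.0, 0.0, 0.0] [0.0, -0.0, 7.92] err 0.000 vmax 1.3 q [-0.8, 1.13, 0.95, 1.07, 0.21, 1.93, 0.97]
roll2: n=8 row [0.0, 0.0, 0.0] [0.0, 0.0, 6.88] err 0.000 vmax 1.1 q [-0.87, 1.24, 1.19, 1.07, 0.03, 1.92, 0.13]
```

Run:
```python
from go import *
p,r,s=pose();M=r.as_matrix()
tx=np.array([.9956,-.0932,0]);ty=np.array([.0932,.9956,0]);O=np.array([.548,.012,0])
T1=frame(-110,20);G=O+.074*tx-.05*ty+[0,0,.145];P=G+.019*T1[:,2];lift=p+[0,0,.14];print(P,G)
go([("lift",lift,None,5),("move",[*P[:2],lift[2]],None,10),("yaw",None,T1,10),("dn",P,None,2),("roll",None,frame(-110,20,90),12),("roll2",None,frame(-110,20,150),12)])
```

```text
[ 0.61090792 -0.06145422  0.13850162] [ 0.6170144 -0.0446768  0.145    ]
lift: n=5 row [0.1, -25.4, -11.9] [0.0, 0.0, 0.0] err 0.000 vmax 0.5 q [-1.14, 0.59, 0.14, 1.66, 1.1, 1.33, 2.43]
move: n=10 row [27.4, -10.5, 22.6] [0.0, 0.0, 0.0] err 0.000 vmax 0.8 q [-0.86, 0.19, 0.42, 2.26, 1.58, 0.87, 2.3]
yaw: n=10 row [0.0, 0.0, 0.0] [0.43, 6.37, 2.66] err 0.000 vmax 1.4 q [-0.64, 0.91, 0.38, 1.24, 0.67, 1.79, 2.4]
dn: n=2 row [0.0, 17.7, 6.4] [0.0, 0.0, 0.0] err 0.000 vmax 0.2 q [-0.63, 0.96, 0.37, 1.24, 0.65, 1.76, 2.36]
roll: n=12 row [0.0, 0.0, 0.0] [0.0, 0.0, 7.5] err 0.000 vmax 1.2 q [-0.8, 1.04, 0.68, 1.24, 0.44, 1.69, 0.92]
roll2: n=12 row [0.0, 0.0, 0.0] [0.0, 0.0, 5.0] err 0.000 vmax 0.8 q [-0.91, 1.14, 0.91, 1.24, 0.26, 1.65, -0.02]
```

Request:
{"method": "apply_moves", "body": {
  "steps": "0 -25.4 -11.9 0 0 0;0 -25.4 -11.9 0 0 0;0 -25.4 -11.9 0 0 0;0 -25.4 -11.9 0 0 0;0 -25.4 -11.9 0 0 0;0 0 0 0 0 0;10 -4 9 0 0 0;20 -8 17 0 0 0;27.4 -10.5 22.6 0 0 0;27.4 -10.5 22.6 0 0 0"
}}

```text
t: 28.8
ee_pos: [0.6058, 0.1918, 0.1748]
ee_rot: [-0.972, 2.123, -1.352]
force: [0.4, -0.6, -1.2]
opening: 0.0599
```

Request:
{"method": "apply_moves", "body": {
  "steps": "27.4 -10.5 22.6 0 0 0;27.4 -10.5 22.6 0 0 0;27.4 -10.5 22.6 0 0 0;27.4 -10.5 22.6 0 0 0;27.4 -10.5 22.6 0 0 0;27.4 -10.5 22.6 0 0 0;20 -7 15 0 0 0;10 -3 7 0 0 0;5 -1 3 0 0 0;0 0 0 0 0 0"
}}

```text
t: 29.8
ee_pos: [0.6088, -0.0729, 0.1755]
ee_rot: [-0.971, 2.122, -1.351]
force: [-0.7, 0.1, -2.0]
opening: 0.0599
```

Run:
```python
from go import *
p,r,s=pose();print(p,s["opening"],np.array(s["q"]).round(2))
T1=frame(-110,20);P=np.array([ 0.6109,-0.0615,0.1385])
go([("yaw",None,T1,10),("dn",P,None,3)])
```

```text
[ 0.6087618  -0.07292615  0.17551934] 0.059930446812472296 [-0.83  0.17  0.38  2.29  1.53  0.94  2.36]
yaw: n=10 row [0.0, 0.0, 0.0] [0.43, 6.36, 2.67] err 0.000 vmax 1.3 q [-0.61, 0.9, 0.36, 1.26, 0.69, 1.78, 2.39]
dn: n=3 row [0.6, 12.9, 0.6] [0.0, 0.0, 0.0] err 0.000 vmax 0.2 q [-0.61, 0.95, 0.34, 1.24, 0.67, 1.77, 2.35]
```

Request:
{"method": "apply_moves", "body": {
  "steps": "0 0 0 0.43 6.36 2.67;0 0 0 0.43 6.36 2.67;0 0 0 0.43 6.36 2.67;0 0 0 0.43 6.36 2.67;0 0 0 0.43 6.36 2.67;0 0 0 0.43 6.36 2.67;0 0 0 0.43 6.36 2.67;0 0 0 0.43 6.36 2.67;0 0 0 0.43 6.36 2.67;0 0 0 0.43 6.36 2.67"
}}

```text
t: 30.8
ee_pos: [0.6095, -0.0697, 0.1742]
ee_rot: [-0.419, -2.387, 1.667]
force: [0.4, 0.2, -1.9]
opening: 0.0599
```

Request:
{"method": "apply_moves", "body": {
  "steps": "0.6 12.9 0.6 0 0 0;0.6 12.9 0.6 0 0 0;0.6 12.9 0.6 0 0 0;0 0 0 0 0 5;0 0 0 0 0 8;0 0 0 0 0 8;0 0 0 0 0 8;0 0 0 0 0 8;0 0 0 0 0 8;0 0 0 0 0 5"
}}

```text
t: 31.8
ee_pos: [0.6107, -0.0599, 0.1379]
ee_rot: [1.351, 1.928, -1.588]
force: [0.0, -0.1, -2.0]
opening: 0.0596
```

Run:
```python
from h import *
p,r,s=pose();print(p,s["opening"],np.array(s["q"]).round(2),r.as_matrix()[:,2],r.apply([0,-np.cos(np.radians(25)),-np.sin(np.radians(25))]))
a=cam("top")["image"][100:290,170:400];b=cam("scene")["image"][100:290,150:380]
cv2.imwrite("pics/p1.png",cv2.resize(np.hstack([a,b])[:,:,::-1],None,fx=1.7,fy=1.7))
```

```text
[ 0.61073032 -0.05991014  0.13785838] 0.059636686928624484 [-0.74  1.01  0.59  1.27  0.47  1.72  1.61] [-0.31806897 -0.88362273 -0.34357387] [-0.58849474  0.42195907  0.68965533]
```

View pics/p1.png

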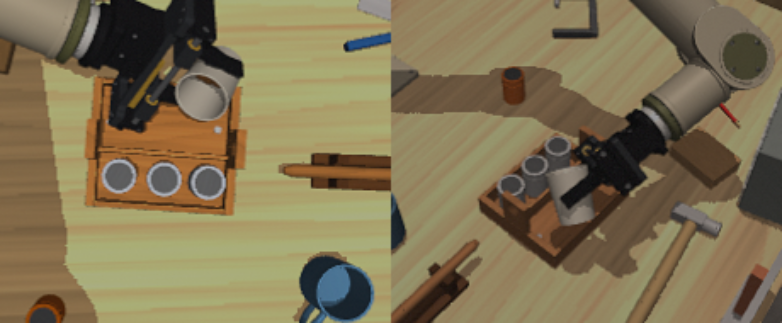

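The cup is held above the rear bay and tilting towards it, with the mouth near (200,95) in the left panel. The tins stand in the front bay. I'll roll on slowly.

Request:
{"method": "apply_moves", "body": {
  "steps": "0 0 0 0 0 6;0 0 0 0 0 6;0 0 0 0 0 6;0 0 0 0 0 5;0 0 0 0 0 5;0 0 0 0 0 4;0 0 0 0 0 4;0 0 0 0 0 4;0 0 0 0 0 4;0 0 0 0 0 4"
}}

```text
t: 32.9
ee_pos: [0.6109, -0.0607, 0.1382]
ee_rot: [1.809, 1.091, -1.147]
force: [-1.0, 0.1, -0.9]
opening: 0.0597
```

Request:
{"method": "apply_moves", "body": {
  "steps": "0 0 0 0 0 4;0 0 0 0 0 4;0 0 0 0 0 4;0 0 0 0 0 4;0 0 0 0 0 4;0 0 0 0 0 4;0 0 0 0 0 4;0 0 0 0 0 4;0 0 0 0 0 4;0 0 0 0 0 4"
}}

```text
t: 33.9
ee_pos: [0.6109, -0.0608, 0.1383]
ee_rot: [1.953, 0.382, -0.716]
force: [0.5, -0.7, -0.4]
opening: 0.0599
```

Request:
{"method": "apply_moves", "body": {
  "steps": "0 0 0 0 0 4;0 0 0 0 0 4;0 0 0 0 0 4;0 0 0 0 0 4;0 0 0 0 0 0;0 0 0 0 0 0;0 0 0 0 0 0;0 0 0 0 0 0;0 0 0 0 0 0;0 0 0 0 0 0"
}}

```text
t: 34.9
ee_pos: [0.6112, -0.0616, 0.139]
ee_rot: [1.956, 0.103, -0.535]
force: [-0.1, 0.2, -0.4]
opening: 0.0598
```

Run:
```python
from h import *
p,r,s=pose();print(p,s["opening"],np.array(s["q"]).round(2),r.as_matrix()[:,2],r.apply([0,-np.cos(np.radians(25)),-np.sin(np.radians(25))]))
a=cam("top")["image"][100:290,170:400];b=cam("scene")["image"][100:290,150:380]
cv2.imwrite("pics/p2.png",cv2.resize(np.hstack([a,b])[:,:,::-1],None,fx=1.7,fy=1.7))
```

```text
[ 0.61124354 -0.06158015  0.13895307] 0.05979942660462241 [-0.93  1.19  1.    1.28  0.16  1.63  0.02] [-0.32062598 -0.88290135 -0.3430513 ] [-0.1425627   0.77140729 -0.62016664]
```

View pics/p2.png

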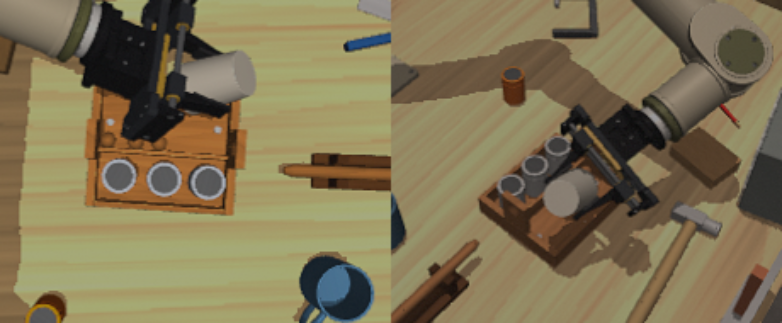

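Knobs lie in the rear bay along the divider at (108,140), (135,142) and (158,143) in the left panel. I'll roll back and return the cup.

Request:
{"method": "apply_moves", "body": {
  "steps": "0 0 0 0 0 -7.7;0 0 0 0 0 -7.7;0 0 0 0 0 -7.7;0 0 0 0 0 -7.7;0 0 0 0 0 -7.7;0 0 0 0 0 -7.7;0 0 0 0 0 -7.7;0 0 0 0 0 -7.7;0 0 0 0 0 -7.7;0 0 0 0 0 -7.7"
}}

```text
t: 36.0
ee_pos: [0.6112, -0.0617, 0.1391]
ee_rot: [1.648, 1.466, -1.357]
force: [-0.7, -0.6, -0.9]
opening: 0.0596
```

Request:
{"method": "apply_moves", "body": {
  "steps": "0 0 0 0 0 -7.7;0 0 0 0 0 -7.7;0 0 0 0 0 -7.7;0 0 0 0 0 -7.7;0 0 0 0 0 -7.7;0 0 0 0 0 -7.7;0 0 0 0 0 -7.7;0 0 0 0 0 -7.7;0 0 0 0 0 -7.7;0 0 0 0 0 -7.7"
}}

```text
t: 37.0
ee_pos: [0.6112, -0.0618, 0.139]
ee_rot: [-0.414, -2.385, 1.668]
force: [-1.4, 0.4, -1.6]
opening: 0.0596
```

Run:
```python
from go import *
from bench import get_image
get_image("top")
p,r,s=pose();print(p,np.array(s["q"]).round(2),np.array(s["ee_rot"]).round(3))
T0=R.from_rotvec([-0.97,2.121,-1.351]).as_matrix();F=np.array([.6025,.3087,.0372])
H=[*F[:2],.176]
go([("up",[p[0],p[1],.176],None,2),("yaw",None,T0,10),("move",H,None,10),("down",F,None,6)])
T0=frame(-75,25); F=np.array([.59,.32,.0462])+.019*T0[:,2]
print(F);go([("up",[p[0],p[1],.176],None,2),("yaw",None,T0,5),("move",[*F[:2],.176],None,10),("down",F,None,6)])
```

```text
[ 0.61123222 -0.06203855  0.13916562] [-0.64  0.96  0.41  1.26  0.59  1.78  2.43] [-0.404 -2.384  1.664]
up: n=2 row [0.2, -17.3, -6.3] [0.0, 0.0, 0.0] err 0.000 vmax 0.4 q [-0.67, 0.92, 0.43, 1.24, 0.64, 1.78, 2.43]
yaw: n=10 row [0.0, 0.0, 0.0] [-0.39, -6.37, -2.6] err 0.000 vmax 1.5 q [-0.89, 0.19, 0.46, 2.26, 1.58, 0.87, 2.3]
move: n=10 row [-27.4, 10.5, -22.7] [0.0, 0.0, 0.0] err 0.000 vmax 0.8 q [-1.16, 0.59, 0.16, 1.66, 1.09, 1.32, 2.44]
down: n=6 row [-0.1, 20.9, 9.8] [0.0, 0.0, 0.0] err 0.000 vmax 0.4 q [-1.16, 0.82, 0.16, 1.65, 1.11, 1.22, 2.24]
[0.59445682 0.3033669  0.03817025]
up: n=2 row [0.2, -17.3, -6.3] [0.0, 0.0, 0.0] err 0.000 vmax 0.4 q [-0.67, 0.92, 0.43, 1.24, 0.64, 1.78, 2.43]
yaw: n=5 row [0.0, 0.0, 0.0] [-0.92, -6.47, -2.53] err 0.000 vmax 1.2 q [-0.84, 0.53, 0.4, 1.8, 0.98, 1.28, 2.41]
move: n=10 row [-7.8, 15.1, -32.4] [0.0, 0.0, 0.0] err 0.000 vmax 1.0 q [-1.07, 0.92, 0.22, 1.11, 0.75, 1.8, 2.43]
down: n=6 row [0.0, 20.8, 9.7] [0.0, 0.0, 0.0] err 0.000 vmax 0.3 q [-1.06, 1.1, 0.2, 1.1, 0.71, 1.69, 2.3]
```

Request:
{"method": "apply_moves", "body": {
  "steps": "0 -17.3 -6.3 0 0 0;0 -17.3 -6.3 0 0 0;0 0 0 -0.49 -7.96 -3.25;0 0 0 -0.49 -7.96 -3.25;0 0 0 -0.49 -7.96 -3.25;0 0 0 -0.49 -7.96 -3.25;0 0 0 -0.49 -7.96 -3.25;0 0 0 -0.49 -7.96 -3.25;0 0 0 -0.49 -7.96 -3.25;0 0 0 -0.49 -7.96 -3.25"
}}

```text
t: 38.05
ee_pos: [0.6114, -0.0606, 0.1772]
ee_rot: [-0.957, 2.11, -1.355]
force: [1.2, -1.3, 1.3]
opening: 0.0597
```

Request:
{"method": "apply_moves", "body": {
  "steps": "0 0 0 0 0 0;-33 12.6 -27 0 0 0;-33 12.6 -27 0 0 0;-33 12.6 -27 0 0 0;-33 12.6 -27 0 0 0;-33 12.6 -27 0 0 0;-33 12.6 -27 0 0 0;-33 12.6 -27 0 0 0;-33 12.6 -27 0 0 0;0 0 0 0 0 0"
}}

```text
t: 39.05
ee_pos: [0.6057, 0.3023, 0.1741]
ee_rot: [-0.957, 2.113, -1.351]
force: [-1.1, -1.2, -1.7]
opening: 0.0598
```

Run:
```python
from go import *
from bench import get_image
get_image("top");get_image("top")
p,r,s=pose();print(p,np.array(s["ee_rot"]).round(3))
T0=R.from_rotvec([-0.97,2.121,-1.351]).as_matrix()
print("turn left deg",np.degrees(R.from_matrix(r.as_matrix().T@T0).as_rotvec()).round(1))
go([("down",[.6025,.3087,.0372],None,6)])
```

```text
[0.60668913 0.29552925 0.17458439] [-0.952  2.115 -1.359]
turn left deg [-0.7 -0.2 -0.6]
down: n=6 row [-1.1, 21.7, 7.7] [0.0, 0.0, 0.0] err 0.000 vmax 0.8 q [-1.17, 0.83, 0.17, 1.65, 1.11, 1.23, 2.23]
```

Request:
{"method": "apply_moves", "body": {
  "steps": "0 0 0 -0.7 -0.2 -0.6;0 20.8 9.7 0 0 0;0 20.8 9.7 0 0 0;0 20.8 9.7 0 0 0;0 20.8 9.7 0 0 0;0 20.8 9.7 0 0 0;0 9 4.2 0 0 0;0 5.4 2.5 0 0 0;0 3.6 1.7 0 0 0;0 0 0 0 0 0"
}}

```text
t: 40.15
ee_pos: [0.606, 0.2935, 0.0397]
ee_rot: [-0.973, 2.121, -1.352]
force: [0.2, -0.0, -0.8]
opening: 0.0599
```

Run:
```python
from go import *
from bench import get_image
get_image("top")
p,r,s=pose();print(p,s["force"],"cup axis",r.apply([0,-np.cos(np.radians(25.1)),-np.sin(np.radians(25.1))]).round(3))
```

```text
[0.6060951  0.29372704 0.03998787] [-0.49771729  0.50341263 -1.20406271] cup axis [0.004 0.004 1.   ]
```

Request:
{"method": "apply_moves", "body": {
  "steps": "0 1.5 0.7 0 0 0;0 1.5 0.7 0 0 0;0 0 0 0 0 0;0 0 0 0 0 0;0 0 0 0 0 0;0 0 0 0 0 0;0 0 0 0 0 0;0 0 0 0 0 0;0 0 0 0 0 0;0 0 0 0 0 0"
}}

```text
t: 41.2
ee_pos: [0.6059, 0.2937, 0.0361]
ee_rot: [-0.974, 2.121, -1.352]
force: [1.0, 1.5, 2.1]
opening: 0.0593
```

Request:
{"method": "apply_moves", "body": {
  "steps": "0 0 0 0 0 0;0 0 0 0 0 0;0 0 0 0 0 0;0 0 0 0 0 0;0 0 0 0 0 0;0 0 0 0 0 0;0 0 -15 0 0 0;0 0 -30 0 0 0;0 0 -30 0 0 0;0 0 -30 0 0 0",
  "hand": 1
}}

```text
t: 42.2
ee_pos: [0.5324, 0.3575, 0.0813]
ee_rot: [-0.975, 2.121, -1.351]
force: [0.4, 0.6, 0.7]
opening: 0.0868
```

Request:
{"method": "apply_moves", "body": {
  "steps": "0 0 -30 0 0 0;0 -27 -12.6 0 0 0;0 -27 -12.6 0 0 0;0 -27 -12.6 0 0 0;0 -27 -12.6 0 0 0;0 -27 -12.6 0 0 0;0 0 0 0 0 0;0 0 0 0 0 0;0 0 0 0 0 0;0 0 0 0 0 0"
}}

```text
t: 43.2
ee_pos: [0.5141, 0.3744, 0.2411]
ee_rot: [-0.976, 2.121, -1.354]
force: [-0.0, 1.0, -0.8]
opening: 0.0872
```

Run:
```python
from h import *
p,r,s=pose();print(p,np.array(s["q"]).round(2).tolist(),s["opening"])
t=cam("top")["image"];a=t[135:235,85:205];b=t[135:235,205:325]
u=cv2.resize(np.hstack([a,b]),None,fx=3.2,fy=3.2,interpolation=cv2.INTER_CUBIC)
r2=cv2.resize(t[170:235,325:480],None,fx=768/155,fy=768/155*.8)
cv2.imwrite("pics/t4.png",np.vstack([u,r2[:270]])[:,:,::-1]); print(u.shape,r2.shape)
```

```text
[0.51407548 0.37440383 0.24113127] [-1.28, 0.53, 0.11, 1.6, 0.98, 1.58, 2.53] 0.08717586892844208
(320, 768, 3) (258, 768, 3)
```

View pics/t4.png

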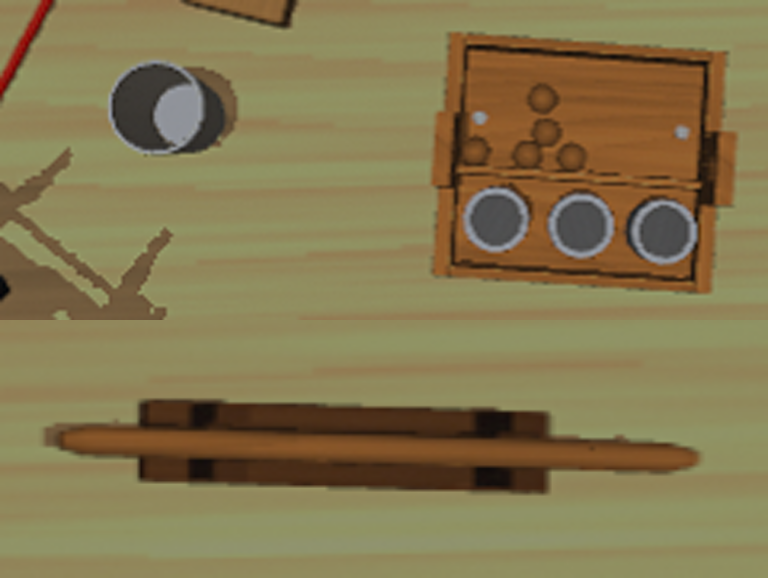

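All five knobs are in the rear bay, the tumbler is upright and empty at about (134,168), and the three tins are upright. Next is the rod, so I'll measure the tower tops and rod ends in the same camera.

```bash
cat > rod.py <<'E'
from go import *
from h import *
d=cam("top");im=d["image"];lab=cv2.cvtColor(im,cv2.COLOR_RGB2LAB).astype(int)
bench=np.median(lab[235:260,225:310].reshape(-1,3),0)
m=(lab[...,1]-bench[1]>6)&(lab[...,0]<bench[0]-5)
O=np.array([.548,.012]);tx=np.array([.9956,-.0932]);ty=np.array([.0932,.9956])
for cols in (range(221,225),range(311,316)):
    for u in cols:
        ys=np.nonzero(m[160:205,u])[0]+160
        if len(ys)<5: continue
        a=onz(d,[[u,ys.min()-.5],[u,ys.max()+.5]],.105)[:,:2]; print(u,ys.min(),ys.max(),"len",np.linalg.norm(a[0]-a[1]).round(4),"tote mid",((a.mean(0)-O)@tx).round(4),((a.mean(0)-O)@ty).round(4))
c=[]
for u in list(range(345,354))+list(range(438,458)):
    col=m[190:216,u];ys=np.nonzero(col)[0]+190
    if len(ys): c.append((u,ys.mean(),len(ys)))
c=np.array(c);print(np.median(c[:,2]),c[::4].round(1).tolist());pf=np.polyfit(c[:,0],c[:,1],1)
row=lambda u:int(round(np.polyval(pf,u)))
us=[u for u in range(328,475) if m[row(u),u]];print("ends",us[0],us[-1])
e=onz(d,[[us[0]-.5,np.polyval(pf,us[0])],[us[-1]+.5,np.polyval(pf,us[-1])]],.045);print(e.round(4),np.linalg.norm(e[0]-e[1]))
mid=e.mean(0);ax=(e[0]-e[1])/np.linalg.norm(e[0]-e[1]);print("mid",mid.round(4),"axis",ax.round(4),"angle vs y",np.degrees(np.arctan2(ax[0],ax[1])))
G=mid-ax*.114;print("grip",G.round(4))
E
python3 rod.py
```

```text
221 170 204 len 0.0753 tote mid -0.013 0.1002
222 169 204 len 0.0775 tote mid -0.0118 0.0982
223 169 204 len 0.0775 tote mid -0.0116 0.096
224 160 204 len 0.0969 tote mid -0.0018 0.0946
311 160 199 len 0.0867 tote mid 0.0162 -0.0926
312 169 199 len 0.0672 tote mid 0.0066 -0.0954
313 169 198 len 0.065 tote mid 0.0078 -0.0975
314 169 197 len 0.0629 tote mid 0.009 -0.0996
315 169 190 len 0.0477 tote mid 0.0167 -0.1013
9.0 [[345.0, 200.9, 10.0], [349.0, 201.2, 11.0], [353.0, 200.5, 20.0], [441.0, 203.8, 10.0], [445.0, 204.3, 9.0], [449.0, 203.8, 10.0], [453.0, 205.4, 9.0], [457.0, 204.5, 8.0]]
ends 334 466
[[ 0.5088 -0.1431  0.045 ]
 [ 0.4903 -0.4538  0.045 ]] 0.311310737958734
mid [ 0.4995 -0.2984  0.045 ] axis [0.0593 0.9982 0.    ] angle vs y 3.397627250341311
grip [ 0.4928 -0.4122  0.045 ]
```

```bash
cat > ov.py <<'E'
from h import *
O=np.array([.548,.012,0]);tx=np.array([.9956,-.0932,0]);ty=np.array([.0932,.9956,0])
W=lambda x,y,z:O+tx*x+ty*y+[0,0,z]
def crop(n,P,pts,h=22,k=8):
    d=cam(n);c=proj(d,P)[0];u,v=int(c[0])-h,int(c[1])-h
    a=cv2.resize(d["image"][v:v+2*h,u:u+2*h],None,fx=k,fy=k,interpolation=cv2.INTER_CUBIC).copy()
    for q in proj(d,np.array(pts)): 
        x,y=((q-[u,v]+.5)*k).astype(int);cv2.circle(a,(x,y),2,(0,255,0),-1)
    print(n,"origin",u,v,"centre",c.round(1));return a
if __name__=="__main__":
    top=lambda s:[W(x,y,.105) for x in(-.025,.025) for y in(s*.09,s*.102)]
    A=crop("top",W(0,.096,.105),top(1));B=crop("top",W(0,-.096,.105),top(-1))
    th=np.linspace(0,6.28,9)[:8]
    C=crop("scene",W(0,-.102,.085),[W(0,-.102,.085)]+[W(.0105*np.cos(t),-.102,.085+.0105*np.sin(t)) for t in th],15,12)
    o=np.hstack([A,B]);C=cv2.resize(C,(352,352));o=np.hstack([o,C]);o=cv2.resize(o,(799,266)) if 0 else o
    o=cv2.resize(o,None,fx=.757,fy=.757,interpolation=cv2.INTER_AREA);print(o.shape);cv2.imwrite("pics/o1.png",o[:,:,::-1])
E
python3 ov.py
python3 - <<'E'
from go import *
p,r,s=pose();a=-np.radians(3.4)
Dn=np.c_[[np.cos(a),np.sin(a),0],[np.sin(a),-np.cos(a),0],[0,0,-1]]
w=R.from_rotvec(np.radians([-47.7,54.9,86.7])).as_matrix();T1=r.as_matrix()@w
print("after reverse tilt",T1.round(2).tolist())
T1n=Dn@R.from_euler("z",-120,degrees=True).as_matrix()
U=[.4928,-.4150,.25]
go([("untilt",None,T1n,15),("yawb",None,Dn@R.from_euler("z",-60,degrees=True).as_matrix(),8),("yawc",None,Dn,8),("right",U,None,18),("down",[.4928,-.415,.026],None,8)])
E
```

```text
top origin 201 159 centre [223.4 181.1]
top origin 290 165 centre [312.1 187. ]
scene origin 206 208 centre [221.9 223.5]
(266, 799, 3)
after reverse tilt [[-0.65, 0.76, -0.0], [0.76, 0.65, -0.0], [-0.0, -0.0, -1.0]]
untilt: n=15 row [0.0, 0.0, 0.0] [-2.82, 4.16, 6.59] err 0.000 vmax 1.1 q [-0.89, 0.34, 0.24, 1.42, -0.08, 1.38, 1.39]
yawb: n=8 row [0.0, 0.0, 0.0] [0.0, 0.0, 7.5] err 0.000 vmax 1.3 q [-1.0, 0.36, 0.39, 1.42, -0.13, 1.39, 0.37]
yawc: n=8 row [0.0, 0.0, 0.0] [0.0, 0.0, 7.5] err 0.000 vmax 1.3 q [-1.11, 0.38, 0.54, 1.42, -0.19, 1.39, -0.63]
right: n=18 row [1.4, 43.8, -0.5] [0.0, 0.0, 0.0] err 0.000 vmax 1.1 q [-0.03, 0.49, 0.92, 1.39, -0.38, 1.45, 0.82]
down: n=8 row [0.0, 0.0, 28.0] [0.0, 0.0, 0.0] err 0.000 vmax 0.5 q [0.04, 0.69, 0.8, 1.61, -0.54, 1.08, 0.92]
```

View pics/o1.png

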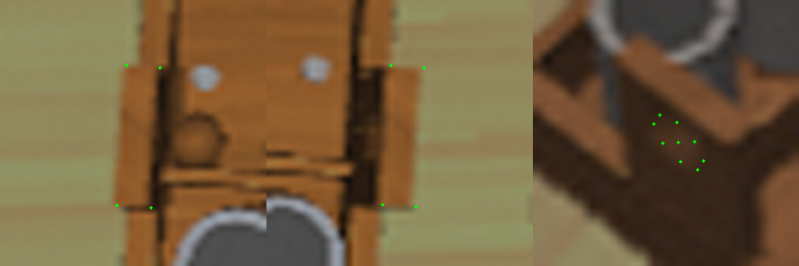

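The projected tower corners and hole mouth fall on the picture to within about 1–2 mm. The tote pose is confirmed, so I'll move to the rod.

Request:
{"method": "apply_moves", "body": {
  "steps": "0 0 0 -2.82 4.16 6.59;0 0 0 -2.82 4.16 6.59;0 0 0 -2.82 4.16 6.59;0 0 0 -2.82 4.16 6.59;0 0 0 -2.82 4.16 6.59;0 0 0 -2.82 4.16 6.59;0 0 0 -2.82 4.16 6.59;0 0 0 -2.82 4.16 6.59;0 0 0 -2.82 4.16 6.59;0 0 0 -2.82 4.16 6.59"
}}

```text
t: 44.45
ee_pos: [0.5147, 0.3746, 0.242]
ee_rot: [0.759, 2.809, -0.577]
force: [0.5, -0.2, -0.5]
opening: 0.0873
```

Request:
{"method": "apply_moves", "body": {
  "steps": "0 0 0 -2.82 4.16 6.59;0 0 0 -2.82 4.16 6.59;0 0 0 -2.82 4.16 6.59;0 0 0 -2.82 4.16 6.59;0 0 0 -2.82 4.16 6.59;0 0 0 0 0 8;0 0 0 0 0 8;0 0 0 0 0 8;0 0 0 0 0 8;0 0 0 0 0 8"
}}

```text
t: 45.45
ee_pos: [0.5145, 0.3743, 0.242]
ee_rot: [-2.471, -1.94, -0.002]
force: [0.1, 1.0, -0.6]
opening: 0.0868
```

Request:
{"method": "apply_moves", "body": {
  "steps": "0 0 0 0 0 8;0 0 0 0 0 8;0 0 0 0 0 8;0 0 0 0 0 8;0 0 0 0 0 8;0 0 0 0 0 8;0 0 0 0 0 8;0 0 0 0 0 8;0 0 0 0 0 8;0 0 0 0 0 8"
}}

```text
t: 46.45
ee_pos: [0.5145, 0.3743, 0.242]
ee_rot: [-3.139, 0.102, -0.002]
force: [-0.1, 0.6, -0.0]
opening: 0.0869
```

Request:
{"method": "apply_moves", "body": {
  "steps": "1.4 43.8 0 0 0 0;1.4 43.8 0 0 0 0;1.4 43.8 0 0 0 0;1.4 43.8 0 0 0 0;1.4 43.8 0 0 0 0;1.4 43.8 0 0 0 0;1.4 43.8 0 0 0 0;1.4 43.8 0 0 0 0;1.4 43.8 0 0 0 0;1.4 43.8 0 0 0 0"
}}

```text
t: 47.45
ee_pos: [0.5021, -0.0654, 0.2417]
ee_rot: [-3.138, 0.093, -0.003]
force: [0.6, 0.4, -0.8]
opening: 0.0874
```

```bash
cat > to.py <<'E'
import sys
from go import *
from bench import get_image
get_image("wrist")
def to(G,yaw=3.4,n=8):
    p,r,s=pose();a=-np.radians(yaw);Dn=np.c_[[np.cos(a),np.sin(a),0],[np.sin(a),-np.cos(a),0],[0,0,-1]]
    M=r.as_matrix();print(p.round(4),np.array(s["q"]).round(2).tolist(),"turn",np.degrees(R.from_matrix(M.T@Dn).as_rotvec()).round(2),"shift",(Dn.T@(np.array(G)-p)*1000).round(1),"F",np.round(s["force"],1),"open",round(float(s["opening"]),4))
if __name__=="__main__":
    v=[float(x) for x in sys.argv[1:]];to(v[:3],v[3])
E
python3 to.py .4928 -.415 .14 3.4
```

```text
[ 0.5012 -0.0736  0.2421] [-0.78, 0.04, 0.87, 1.78, -0.03, 1.34, 0.03] turn [-0.   -0.13 -0.48] shift [ 11.8 341.3 102.1] F [-1.8 -6.  -0.8] open 0.0872
```

Request:
{"method": "apply_moves", "body": {
  "steps": "0 0 0 0 0 0;1.5 43.5 0 0 0 -0.5;1.5 43.5 0 0 0 0;1.5 43.5 0 0 0 0;1.5 43.5 12 0 0 0;1.5 43.5 22 0 0 0;1.5 43.5 22 0 0 0;1.5 43.5 22 0 0 0;1.5 43.5 22 0 0 0;0 0 0 0 0 0"
}}

```text
t: 48.5
ee_pos: [0.4925, -0.416, 0.1368]
ee_rot: [-3.139, 0.091, 0.009]
force: [-1.3, 0.1, 0.3]
opening: 0.0875
```

Request:
{"method": "apply_moves", "body": {
  "steps": "0 0 0 0 0 0;0 0 0 0 0 0;0 0 0 0 0 0;0 0 0 0 0 0;0 0 0 0 0 0;0 0 0 0 0 0;0 0 0 0 0 0;0 0 0 0 0 0;0 0 0 0 0 0;0 0 0 0 0 0"
}}

```text
t: 49.5
ee_pos: [0.4966, -0.4117, 0.1411]
ee_rot: [-3.139, 0.08, -0.002]
force: [-0.0, 0.5, 0.1]
opening: 0.0868
```

```bash
python3 to.py .4928 -.415 .026 3.4
python3 - <<'E'
from h import *
d=cam("wrist");lab=cv2.cvtColor(d["image"],cv2.COLOR_RGB2LAB).astype(int);h=cv2.cvtColor(d["image"],cv2.COLOR_RGB2HSV)
A=np.array([.4928,-.4122,.045]);ax=np.array([.0593,.9982,0])
print(proj(d,[A+ax*k for k in(-.03,0,.03,.06,.1,.14)]).round(0).tolist())
cv2.imwrite("pics/w5.png",d["image"][:,:,::-1])
E
```

```text
[ 0.4966 -0.4117  0.1411] [-0.02, 0.57, 0.91, 1.54, -0.47, 1.25, 0.91] turn [-0.08 -0.07  0.49] shift [ -3.6   3.6 115.1] F [ 0.  -0.1  0. ] open 0.087
[[248.0, 224.0], [248.0, 194.0], [249.0, 162.0], [249.0, 129.0], [249.0, 80.0], [249.0, 29.0]]
```

View pics/w5.png

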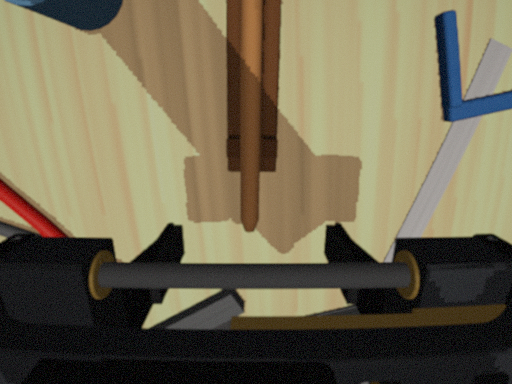

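The rod's rear end is at (250,231), with its axis at about column 251, within 1–2 mm of what I expected. I'll descend and grip.

Request:
{"method": "apply_moves", "body": {
  "steps": "-2.5 0 0 0 0 0.8;0 0 20 0 0 0;0 0 25 0 0 0;0 0 25 0 0 0;0 0 20 0 0 0;0 0 15 0 0 0;0 0 10 0 0 0;0 0 0 0 0 0;0 0 0 0 0 0;0 0 0 0 0 0"
}}

```text
t: 50.6
ee_pos: [0.4948, -0.4119, 0.0272]
ee_rot: [-3.139, 0.102, -0.004]
force: [-0.2, -0.7, 0.2]
opening: 0.0869
```

Request:
{"method": "apply_moves", "body": {
  "steps": "0 0 0 0 0 0;0 0 0 0 0 0;0 0 0 0 0 0;0 0 0 0 0 0;0 0 0 0 0 0;0 0 0 0 0 0;0 0 0 0 0 0;0 0 0 0 0 0;0 0 0 0 0 0;0 0 0 0 0 0",
  "hand": 0,
  "squeeze": 50
}}

```text
t: 51.6
ee_pos: [0.4943, -0.4113, 0.0261]
ee_rot: [-3.139, 0.101, -0.002]
force: [-0.8, 0.6, -0.6]
opening: 0.0167
```

```bash
python3 to.py .4928 -.412 .026 3.6
```

```text
[ 0.4942 -0.4114  0.0261] [0.03, 0.69, 0.82, 1.64, -0.56, 1.07, 0.96] turn [-0.08 -0.07 -0.1 ] shift [-1.4  0.7  0.1] F [ 0.2  0.6 -0.4] open 0.0167
```

Request:
{"method": "apply_moves", "body": {
  "steps": "0 0 -10 0 0 0;0 0 -10 0 0 0;0 0 -10 0 0 0;0 0 -10.4 0 0 0;0 0 0 0 0 0.9;0 0 0 0 0 0.9;3 -8 0 0 0 0;4 -12 0 0 0 0;4 -12 0 0 0 0;3 -8.5 0 0 0 0"
}}

```text
t: 52.65
ee_pos: [0.5131, -0.3702, 0.0662]
ee_rot: [-3.136, 0.148, -0.002]
force: [0.1, 0.5, -0.2]
opening: 0.0165
```

Request:
{"method": "apply_moves", "body": {
  "steps": "0 0 0 0 0 0;0 0 0 0 0 0;0 0 0 0 0 0;0 0 0 0 0 0;0 0 0 0 0 0;0 0 0 0 0 0;0 0 0 0 0 0;0 0 0 0 0 0;0 0 0 0 0 0;0 0 0 0 0 0"
}}

```text
t: 53.65
ee_pos: [0.5121, -0.3725, 0.0666]
ee_rot: [-3.137, 0.151, -0.002]
force: [0.6, -0.6, -1.2]
opening: 0.0165
```

```bash
python3 to.py .512 -.3723 .0665 5.35
cat > ins.py <<'E'
from ov import *
d=cam("top");im=d["image"];s=cam("scene")
c=proj(d,[W(0,-.12,.085),W(0,-.28,.085)]);print(c.round(1))
h=cv2.cvtColor(im,cv2.COLOR_RGB2HSV).astype(int);lab=cv2.cvtColor(im,cv2.COLOR_RGB2LAB).astype(int)
for y in np.arange(-.11,-.30,-.01):
    q=proj(d,W(0,y,.085))[0];u=int(round(q[0]));v0=int(q[1]);seg=lab[v0-12:v0+13,u]
    w=np.clip(seg[:,1]-seg[[0,1,-1,-2],1].mean()-6,0,None);
    if w.sum()>10:
        v=(w*np.arange(v0-12,v0+13)).sum()/w.sum(); P=onz(d,[[u,v]],.085)[0]; print(round(y,3),"n",(w>0).sum(),"off x mm",((P-O)@tx*1000).round(1))
a=im[165:225,290:450];sc=proj(s,W(0,-.15,.085))[0].astype(int);b=s["image"][sc[1]-45:sc[1]+45,sc[0]-55:sc[0]+45]
o=np.vstack([cv2.resize(a,(800,300)),np.hstack([cv2.resize(b,(333,300)),np.zeros((300,467,3),np.uint8)])]);cv2.imwrite("pics/i1.png",o[:,:,::-1])
E
python3 ins.py
```

```text
[ 0.512  -0.3724  0.0665] [-0.08, 0.63, 0.87, 1.65, -0.52, 1.12, 0.84] turn [-0.08 -0.06 -0.15] shift [-0.  -0.1  0. ] F [ 0.5 -0.4 -0.4] open 0.0163
[[321.3 188.1]
 [392.9 192.9]]
-0.12 n 7 off x mm 3.1
-0.13 n 8 off x mm 1.2
-0.14 n 8 off x mm 0.7
-0.15 n 9 off x mm 0.9
-0.16 n 9 off x mm 1.0
-0.17 n 9 off x mm 1.1
-0.18 n 8 off x mm 0.7
-0.19 n 9 off x mm 0.2
-0.2 n 14 off x mm -4.0
-0.21 n 14 off x mm -3.4
-0.22 n 9 off x mm 0.0
-0.23 n 15 off x mm -3.2
-0.24 n 14 off x mm -3.6
-0.25 n 14 off x mm -1.8
-0.26 n 11 off x mm 0.0
-0.27 n 9 off x mm 0.3
-0.28 n 9 off x mm 0.4
-0.29 n 7 off x mm 0.7
```

Run:
```python
from ov import *
s=cam("scene");lab=cv2.cvtColor(s["image"],cv2.COLOR_RGB2LAB).astype(int)
for y in (-.13,-.14,-.15,-.16,-.17,-.27,-.29,-.31):
    P=W(.0008,y,.085);q,q1=proj(s,[P,P+[0,0,.01]]);u=int(round(q[0]));v0=int(round(q[1]));seg=lab[v0-12:v0+13,u]
    k=seg[:,1]>134; ks=np.nonzero(k)[0]
    n=proj(s,[W(.0008,y+.002,.085)])[0]-q; m=n[1]/n[0]   # slope of axis in image
    # dz moves (du,dv); vertical offset at fixed column = dv - m du
    per=(q1-q)[1]-m*(q1-q)[0]; v=(ks.min()+ks.max())/2+v0-12 if len(ks) else np.nan
    vx=q[1]+m*(u-q[0]); print(y,"n",len(ks),"A",seg[::3,1].tolist(),"dz mm",round((v-vx)/per*10,1))
```

```text
-0.13 n 12 A [130, 131, 143, 135, 141, 136, 126, 126, 127] dz mm 10.7
-0.14 n 15 A [143, 143, 135, 138, 143, 138, 126, 126, 126] dz mm 21.8
-0.15 n 13 A [139, 134, 137, 143, 143, 130, 127, 126, 127] dz mm 18.7
-0.16 n 10 A [134, 132, 128, 142, 143, 136, 126, 126, 126] dz mm 17.1
-0.17 n 7 A [129, 130, 129, 142, 142, 132, 125, 127, 125] dz mm 3.0
-0.27 n 23 A [133, 136, 137, 143, 142, 135, 137, 136, 137] dz mm -6.1
-0.29 n 12 A [133, 133, 134, 143, 141, 136, 135, 132, 133] dz mm 7.0
-0.31 n 10 A [133, 133, 132, 137, 137, 135, 133, 133, 135] dz mm -15.4
```

View pics/i1.png

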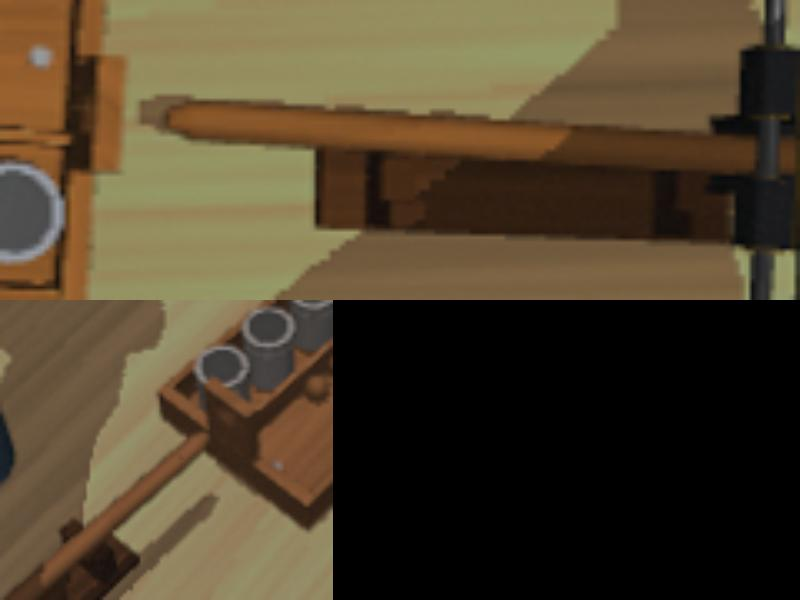

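The rod points at the tower. Its tip is about 20 mm outside the right plate, at (172,118) in the crop, and about 1 mm from the hole axis. I'll insert slowly.

Request:
{"method": "apply_moves", "body": {
  "steps": "-0.8 -5 0 0 0 0;0 -5 0 0 0 0;0 -5 0 0 0 0;0 -5 0 0 0 0;0 -4 0 0 0 0;0 -4 0 0 0 0;0 -4 0 0 0 0;0 -4 0 0 0 0;0 0 0 0 0 0;0 0 0 0 0 0"
}}

```text
t: 54.85
ee_pos: [0.5147, -0.3365, 0.0667]
ee_rot: [-3.137, 0.151, -0.002]
force: [-0.3, 0.2, -0.3]
opening: 0.0167
```

```bash
python3 to.py .512 -.3723 .0665 5.35;python3 ins.py|head -12
```

```text
[ 0.5147 -0.3367  0.0667] [-0.16, 0.59, 0.88, 1.7, -0.51, 1.1, 0.79] turn [-0.08 -0.07 -0.16] shift [ 0.7 35.7  0.2] F [ 0.3 -0.6 -0.2] open 0.0166
[[321.3 188.1]
 [392.9 192.9]]
-0.11 n 9 off x mm 0.2
-0.12 n 9 off x mm 0.4
-0.13 n 9 off x mm 0.6
-0.14 n 8 off x mm 0.2
-0.15 n 9 off x mm -0.0
-0.16 n 9 off x mm 0.4
-0.17 n 8 off x mm 0.1
-0.18 n 9 off x mm 0.1
-0.19 n 8 off x mm -0.5
-0.2 n 14 off x mm -5.0
```

Request:
{"method": "apply_moves", "body": {
  "steps": "0 -10 0 0 0 0;0 -16 0 0 0 0;0 -18 0 0 0 0;0 -18 0 0 0 0;-0.2 -18 0 0 0 0;0 -18 0 0 0 0;0 -18 0 0 0 0;-0.2 -18 0 0 0 0;0 -16 0 0 0 0;0 -6 0 0 0 0"
}}

```text
t: 56.0
ee_pos: [0.5296, -0.1788, 0.0667]
ee_rot: [-3.136, 0.147, -0.002]
force: [0.2, 0.1, -1.5]
opening: 0.0169
```

```bash
cat > in2.py <<'E'
from ov import *
get_image("scene");p,r,st=pose();print("grip tote mm",((p-O)@tx*1000).round(1),((p-O)@ty*1000).round(1),"z",p[2].round(4),"F",np.round(st["force"],1),"T",np.round(st["torque"],2),"open",round(float(st["opening"]),4))
d=cam("top");lab=cv2.cvtColor(d["image"],cv2.COLOR_RGB2LAB).astype(int)
for y in (-.18,-.16,-.14,-.12):
    q=proj(d,W(0,y,.085))[0];u=int(round(q[0]));v0=int(q[1]);seg=lab[v0-12:v0+13,u];w=np.clip(seg[:,1]-seg[[0,1,-1,-2],1].mean()-6,0,None)
    if w.sum()>10:
        P=onz(d,[[u,(w*np.arange(v0-12,v0+13)).sum()/w.sum()]],.085)[0];print(y,(w>0).sum(),((P-O)@tx*1000).round(1))
E
python3 in2.py
```

```text
grip tote mm -0.4 -191.6 z 0.0667 F [ 0.7  0.9 -1.3] T [-0.12  0.01  0.01] open 0.0167
-0.12 8 0.2
```

Request:
{"method": "apply_moves", "body": {
  "steps": "0 -4 0 0 0 0;0 -4 0 0 0 0;0 -4 0 0 0 0;0 -4 0 0 0 0;0 -4 0 0 0 0;0 -4 0 0 0 0;0 -4 0 0 0 0;0 -4 0 0 0 0;0 0 0 0 0 0;0 0 0 0 0 0"
}}

```text
t: 57.1
ee_pos: [0.5323, -0.1493, 0.0669]
ee_rot: [-3.137, 0.15, -0.002]
force: [-0.2, -0.2, -0.4]
opening: 0.0167
```

```bash
python3 in2.py
```

```text
grip tote mm -0.6 -162.2 z 0.0669 F [-0.1 -0.5 -0.4] T [-0.19  0.07 -0.03] open 0.0168
-0.14 7 0.3
```

Request:
{"method": "apply_moves", "body": {
  "steps": "0 -3 0 0 0 0;0 -3 0 0 0 0;0 -3 0 0 0 0;0 -3 0 0 0 0;0 -3 0 0 0 0;0 -3 0 0 0 0;0 -3 0 0 0 0;0 -3 0 0 0 0;0 0 0 0 0 0;0 0 0 0 0 0"
}}

```text
t: 58.2
ee_pos: [0.5346, -0.1254, 0.0669]
ee_rot: [-3.137, 0.151, -0.002]
force: [1.3, -0.2, -0.8]
opening: 0.0169
```

```bash
python3 in2.py
python3 - <<'E'
from ov import *
d=cam("top");lab=cv2.cvtColor(d["image"],cv2.COLOR_RGB2LAB).astype(int)
for y in np.arange(.105,.17,.006):
    q=proj(d,W(0,y,.085))[0].round().astype(int);print(round(y,3),lab[q[1]-8:q[1]+9:2,q[0],1].tolist())
E
```

```text
grip tote mm -0.5 -138.2 z 0.067 F [ 0.6  0.2 -0.7] T [-0.11  0.06 -0.06] open 0.017
0.105 [125, 131, 130, 145, 146, 145, 144, 143, 143]
0.111 [122, 127, 125, 143, 145, 143, 131, 118, 121]
0.117 [122, 127, 124, 144, 145, 143, 121, 118, 121]
0.123 [122, 127, 124, 131, 142, 133, 121, 118, 121]
0.129 [121, 127, 125, 124, 124, 127, 121, 118, 122]
0.135 [123, 125, 125, 123, 123, 125, 126, 119, 119]
0.141 [123, 124, 125, 123, 123, 125, 126, 118, 119]
0.147 [123, 124, 125, 122, 123, 125, 126, 119, 118]
0.153 [123, 124, 125, 123, 123, 124, 126, 118, 119]
0.159 [122, 123, 125, 123, 123, 125, 126, 119, 118]
0.165 [122, 124, 125, 122, 122, 124, 126, 118, 118]
```

The tip has passed through the left hole and is about 24 mm out, with no force. I'll advance the last 21 mm.

Request:
{"method": "apply_moves", "body": {
  "steps": "0 -3 0 0 0 0;0 -3 0 0 0 0;0 -3 0 0 0 0;0 -3 0 0 0 0;0 -3 0 0 0 0;0 -3 0 0 0 0;0 -2 0 0 0 0;0 -1 0 0 0 0;0 0 0 0 0 0;0 0 0 0 0 0"
}}

```text
t: 59.35
ee_pos: [0.5367, -0.1046, 0.067]
ee_rot: [-3.137, 0.151, -0.002]
force: [-1.0, 0.0, -0.7]
opening: 0.0169
```

```bash
python3 in2.py
```

```text
grip tote mm -0.4 -117.2 z 0.067 F [ 0.2 -0.2 -1.7] T [-0.15  0.07  0.02] open 0.0166
```

Request:
{"method": "apply_moves", "body": {
  "steps": "0 0 1 0 0 0;0 0 0.7 0 0 0;0 0 0 0 0 0;0 0 0 0 0 0;0 0 0 0 0 0;0 0 0 0 0 0;0 0 0 0 0 0;0 0 0 0 0 0;0 0 0 0 0 0;0 0 0 0 0 0"
}}

```text
t: 60.45
ee_pos: [0.5367, -0.1045, 0.0653]
ee_rot: [-3.137, 0.151, -0.002]
force: [0.5, 0.1, -1.0]
opening: 0.0166
```

Request:
{"method": "apply_moves", "body": {
  "steps": "0 0 0 0 0 0;0 0 0 0 0 0;0 0 0 0 0 0;0 0 0 0 0 0;0 0 0 0 0 0;0 0 0 0 0 0;0 0 -5 0 0 0;0 0 -15 0 0 0;0 0 -25 0 0 0;0 0 -30 0 0 0",
  "hand": 0.6
}}

```text
t: 61.45
ee_pos: [0.5361, -0.1049, 0.1417]
ee_rot: [-3.137, 0.152, -0.001]
force: [1.1, 0.5, 0.9]
opening: 0.0521
```

Request:
{"method": "apply_moves", "body": {
  "steps": "0 0 -40 0 0 0;0 0 -40 0 0 0;0 40 0 0 0 0;0 40 0 0 0 0;0 40 0 0 0 0;0 40 0 0 0 0;0 40 0 0 0 0;0 40 0 0 0 0;0 40 0 0 0 0;0 0 0 0 0 0"
}}

```text
t: 62.45
ee_pos: [0.5058, -0.39, 0.2213]
ee_rot: [3.135, -0.164, 0.001]
force: [0.0, 0.2, 0.1]
opening: 0.0519
```

Run:
```python
from ov import *
p,r,s=pose();print(p.round(3),s["opening"])
d=cam("top");lab=cv2.cvtColor(d["image"],cv2.COLOR_RGB2LAB).astype(int);e=[]
for sg in (1,-1):
    A=[]
    for y in np.arange(.104,.18,.001):
        q=proj(d,W(0,sg*y,.0835))[0].round().astype(int)
        A.append(lab[q[1]-1:q[1]+2,q[0],1].mean()>133)
    k=A.index(False) if False in A else -1;print(sg,"rod sticks out mm",104+k-102, "".join("#" if a else "." for a in A))
t=d["image"][120:310,85:345];b=cam("scene")["image"][90:280,140:400]
cv2.imwrite("pics/f1.png",cv2.resize(np.vstack([t,b]),None,fx=1.55,fy=1.55)[:,:,::-1])
```

```text
[ 0.506 -0.39   0.221] 0.051883808463303996
1 rod sticks out mm 44 ##########################################..................................
-1 rod sticks out mm 55 #####################################################.......................
```

View pics/f1.png

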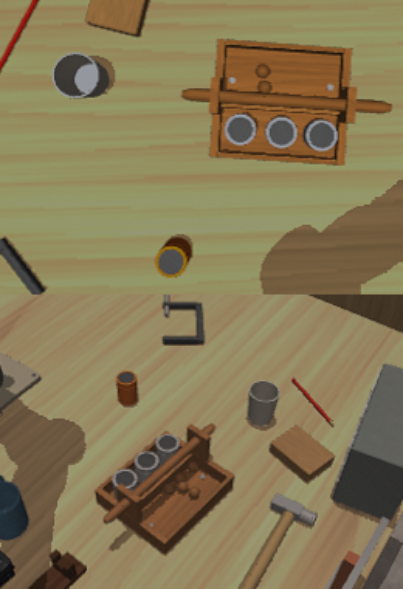

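The rod goes through both towers and sticks out about 44 mm on the left and 50–55 mm on the right. Tins, knobs and tumbler are in place, and the look-alike is untouched. I'll hand in.

```bash
python3 -c "
from bench import job
print(job.job_done())"
```

```text
the job is handed in; nothing more can be done
None
```

The tote is loaded, the carrying rod is in place, and the job is handed in, at about 62 s on the robot's clock.

**What I did, in order:**
1. Stood all three plain tins upright in the front bay.
2. Tipped the knobs from the tumbler into the rear bay.
3. Stood the empty tumbler upright on the bench, about where it was.
4. Took the dowel from its rest, pushed it through both holes with almost no contact force, and let go.

**Last checks:**
- **Rod:** the top camera measured it sticking out about 44 mm on the left and 55 mm on the right, so it is about 5 mm off centre. Those two figures make the rod about 3 mm too long, and the grip position suggested 45 mm and 51 mm.
- **Tins and tumbler:** the last pictures show the tins upright in the front bay and the tumbler upright and empty.
- **Knobs:** I counted five in the rear bay and saw the tumbler empty before the rod went in. In the last pictures the rod hides some of them, so I did not recount.
- **Things to leave alone:** I never touched the hammer, screw box, mug or orange look-alike tin. They look unmoved in the pictures, though I did not measure them.
- **Failed check:** my attempt to measure the rod's height with the scene camera before inserting it gave scattered, unusable values. I relied on the arm's height and the contact force instead.

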